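# Tighten the disc's locking ring with the two-pin spanner

### The job

The locking ring sunk in the middle of the edge-finishing machine's leaning disc is loose: take the two-pin spanner from its rest, push both pins fully into the ring's two holes, and turn the ring clockwise (looking at its face) up to its stop, where the red mark on the ring meets the red mark on the disc. Then put the spanner back on its rest, upright between the yellow cheeks as it stood before, and let go. Do not disturb the tin, wax, brush and file on the bench.

Things in the scene. Friction and masses are not known exactly. Their poses are not given: they have to be found in the camera images.
- ring_face (a point): Centre of the aluminium locking ring's face (ring 92 mm across, dark middle), about 150 mm above the bench. z: out of the face along the turning axis, 0.47 rad (27 deg) from vertical; x: through both holes, turning with the ring. Two round holes 12 mm wide, 12 mm deep, centred 30 mm either side along x (spanner fits either way round). Red mark on the rim at +x.
- machine: Fixed edge-finishing machine: red frame 150 x 130 mm, grey disc 160 mm across leaning towards its own -x side; origin on the bench straight below ring_face; highest edge 192 mm up. The ring sits in a round recess 100 mm across in the disc, its face 6 mm below the disc's. The ring's red mark meets the disc's when tight.
- lock_ring (a joint): Turn of the locking ring in rad: grows as it turns clockwise seen from in front of its face (that is, about its -z); the solid stop (ring tight, red marks in line) is at 1.15. It starts loose, between 0 and 0.45, turns with steady friction (about 0.25 N m) and stays where it is left.
- spanner_grip (a point): Centre of the spanner's red grip (36 mm along x, 26 mm along y, 64 mm high along z; free on all sides). The spanner's z points up the grip, away from the pins; x runs along the steel bar, through both pins. It is the same either way round. Mass about 0.35 kg, 98 mm long in all.
- spanner_foot (a point): Centre of the underside of the spanner's steel bar, 56 mm below spanner_grip on the same axis, same axes. Bar 84 mm (x) by 22 mm, 14 mm thick; grip begins 24 mm above here. Two round pins, 8 mm thick with tapered tips, stick out 10 mm below, 30 mm either side of here along x. With the pins fully home this point lies on ring_face.
- rest_seat (a point): Middle of the flat seat of the fixed black rest, 28 mm above the bench, z up. The bar sits here between two yellow outward-leaning cheeks (about 27 mm apart at the seat, 12 mm high); the seat is 40 mm long along x and the pins hang free past its ends. Stored: spanner upright, spanner_foot here, its x along this x, either way round.
- tin: Open steel tin, 100 mm wide, 42 mm high; origin at its underside. Leave alone.
- wax: Yellow block of wax, 60 x 95 x 35 mm; origin at its underside. Leave alone.
- brush: Brass brush with green back, 55 x 110 x 38 mm; origin at its underside. Leave alone.
- file: Flat file with yellow handle, 215 mm long along its x, 26 mm wide, 16 mm high; origin at its underside. Leave alone.
Things that resemble listed ones, but are neither listed nor needed, are in the scene too. There is more than one size of the part that bears rest_seat; the job needs the largest. What is shaped like the part that bears spanner_grip but orange is not meant.

How it is judged:
By the outcome, as a careful person would: the job done as asked, in the order asked, and still so for the second after the job is handed in, with the robot touching nothing.
It also fails if it takes over 67 s, if anything falls off the work surface, if the arm or the gripper's body presses on something with over 40 N, if the wrist force passes 120 N, or if a joint passes its speed limit or range.

### The arm

A 6-joint arm with a two-finger parallel gripper is mounted at the origin on the work surface. World frame = base frame: x ahead of the robot, y to its left, z up, the work surface at z = 0. Lengths are in m, angles in degrees, forces in N, time in s.
With the tool pointing down it reaches from about 0.35 to 0.875 m from the base axis. Payload 4.2 kg.
Tool frame: the origin (TCP) lies at the very end of the fingers, on their centre line; the grasp point (between the pads) lies r.pinch_z behind it (r.pinch_z is the distance from the TCP to the grasp point, in m); y points along the fingers, z is the direction in which the jaws open and shut, and the axes are right-handed (so a half turn about y gives the same grasp; the last joint's range is limited). The gripper opens to 87 mm and grips with 3 to 60 N. Pads are 19 mm wide; open, the fingers measure 117 mm over their backs; the gripper's body (75 mm by 190 mm) begins 51 mm behind the grasp point.
Start: joints at [-53.881, 22.042, 0.453, 0, -68.411, -14.817], TCP at [0.227, -0.582, 0.223] pointing down, gripper open.
Joint ranges: [-179.83, 179.83], [-69.29, 118.12], [-61.27, 80.66], [-181.25, 117.63], [-171.15, -9.14], [-177.46, 177.46]. Speed limits (degrees/s): [159.86, 159.86, 180, 180, 180, 180].

### API

Orientations are given as a 3x3 rotation matrix whose columns are the frame's x, y, z axes.
In Python, from station import sense, capture, camera_params, r gives the robot as it stands.
- The arm moves only by the tool move_arm, never from a script. Its argument "increments" is text: rows parted by semicolons, each of 7 numbers parted by spaces: the closure, from -1 (fully open) to 1 (shut), so that 0 is half open, then the shift along the tool's x, y, z in m, then the turn, a rotation vector about the tool's x, y, z in rad. In form: hand x y z wx wy wz; .... A call has 1 to 8 rows; each row is the pose to reach, as a shift and turn from the pose commanded when the call began, along the tool's axes at that moment; what a row does not reach only later rows make up. A row lasts 1/10 s, in which the tool goes at most 50 mm and 8.59 degrees, less where a joint would pass 70% of its speed; a pose out of reach is approached as far as the arm can. A call with a gripper value outside its range is refused whole. The fingers move at their own pace and stop on an object; the grip force is fixed at half the most. Time passes only in rows, so rows that repeat a pose let the fingers close. It gives the time, the measured TCP pose, the force and the opening at its end, in the units of the state.
- sense(): the state, without advancing time (a new reading comes with each control period).
- capture(name): name is "scene" or "top"; returns (picture, depth): 384x512x3 uint8, red, green, blue; 384x512 float32, m along the optical axis (not along the pixel's ray), 0 where there is no reading.
- camera_params(name): a dict with "fx", "fy", "cx", "cy" (pixels), "xyz" and "orientation" of the camera in the world. Camera axes: x right, y down, z forward; pixel columns grow to the right and rows downward; lengths in m; the calibration is good to about 2 mm. A picture is of the moment at which its call begins. camera_params takes no time and is no camera call.
- r.finish_job(): hands the job in, once; it reports no verdict.
The state is a dict: "time_s": time; "joints": joint angles; "joint_velocities": joint speeds; "effort": joint torques, N m; "tcp_pos": TCP position; "ee_rot": TCP orientation; "wrist_force": force on the tool from outside, world axes, zero at the start; "moment": the same for the moment, N m; "gripper_width": opening from 0.0 (shut) to 1.0 (fully open).
Only numpy, scipy, OpenCV 4.12 (cv2) and the standard library are available. Lean on these libraries where they do the work, as an engineer would, in place of code of your own. Each camera call takes 0.05 s, during which the arm holds its last target.

## Working session

There is one attempt and no reset: what is moved stays moved. The work goes in short steps, Python scripts to look and compute and a tool call to move; the robot and the scene stay as the last step left them, time stands still between calls to the robot, and variables do not carry over. Pictures are saved under pics/ and viewed, and the job is handed in when it is done.

Besides the shell and the picture viewer there is one more tool, called after ">>>" by a JSON object that holds its "op" and its "data", one argument or row to a line. move_arm: Moves the arm, as the interface text tells. Its arguments: {"type":"object","properties":{"increments":{"type":"string"}},"required":["increments"]}

```bash
ls; mkdir -p pics; python3 - <<'E'
from station import sense, capture, camera_params, r
import cv2,numpy as np
s=sense();print(s); print(r.pinch_z)
for n in("scene","top"):
    p,d=capture(n);print(camera_params(n))
    np.savez(f"{n}0.npz",p=p,d=d)
    cv2.imwrite(f"pics/{n}0.png",cv2.resize(p[:,:,::-1],(800,600),interpolation=cv2.INTER_CUBIC))
E
```

```text
pics
{'time_s': 0.0, 'joints': array([-5.38794315e+01,  2.20926054e+01,  3.77504938e-01, -2.93125314e-02,
       -6.84102891e+01, -1.48155869e+01]), 'joint_velocities': array([ 0.01149275, -0.03482619,  0.07983481, -0.02212162, -0.06696296,
        0.09710598]), 'effort': array([ 1.63758115e-03, -3.90667248e+01,  1.87405550e+01,  4.21969995e+00,
        1.10513822e-02, -1.91849144e-04]), 'tcp_pos': array([ 0.22686507, -0.58171128,  0.2214238 ]), 'ee_rot': array([[ 9.31728165e-01, -9.05773318e-04, -3.63155348e-01],
       [ 3.63156463e-01,  2.04817568e-03,  9.31725919e-01],
       [-1.00126526e-04, -9.99997492e-01,  2.23728040e-03]]), 'wrist_force': array([ 0.26767961, -0.60944699, -0.0700871 ]), 'moment': array([-0.01083543,  0.02493596,  0.0238981 ]), 'gripper_width': 0.9949115300391091}
0.0187
{'fx': 374.6120811442138, 'fy': 374.6120811442138, 'cx': 259.64454937462074, 'cy': 191.30338217989257, 'xyz': array([1.04840224, 0.43921572, 0.90642917]), 'orientation': array([[-0.75447586,  0.50865071, -0.41477782],
       [ 0.65631043,  0.58010184, -0.48242976],
       [-0.00477487, -0.63620462, -0.7715056 ]])}
{'fx': 358.10712988507686, 'fy': 358.10712988507686, 'cx': 255.21275801379494, 'cy': 196.36036595022702, 'xyz': array([ 0.38921611, -0.0578913 ,  1.07032178]), 'orientation': array([[-0.0386257 , -0.97805574,  0.2047316 ],
       [-0.99923766,  0.0389682 , -0.00236004],
       [-0.00566978, -0.20466669, -0.9788153 ]])}
```

View pics/scene0.png

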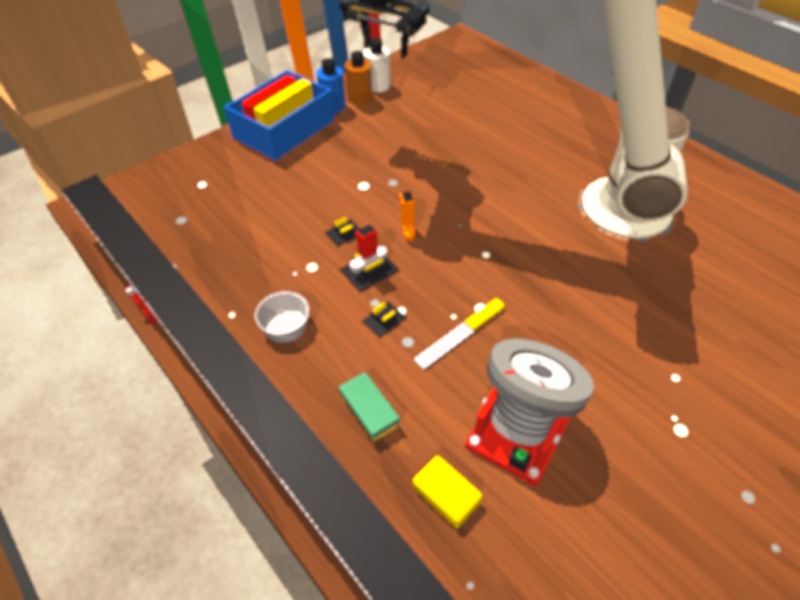

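View pics/top0.png

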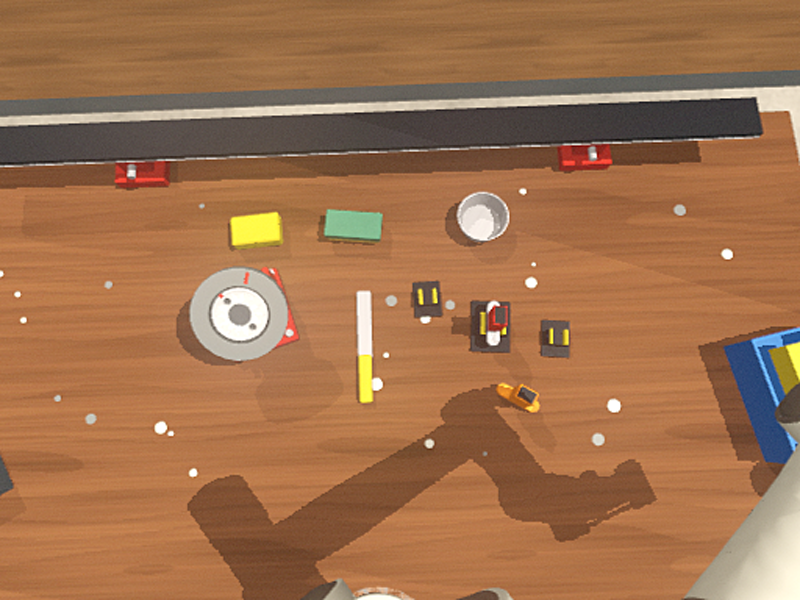

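Both views show the red spanner on the largest black rest: top (492,325), scene (367,255) in 800x600. The look-alikes are the small rests at top (427,299) and (556,338) and the orange spanner at top (520,397). The ring is at top (240,315). Next I'll take close crops.

```bash
python3 - <<'E'
import cv2,numpy as np
t=np.load("top0.npz")["p"][:,:,::-1]; s=np.load("scene0.npz")["p"][:,:,::-1]
a=cv2.resize(t[165:240,115:195],(640,600),interpolation=cv2.INTER_CUBIC)
cv2.imwrite("pics/ring_top.png",a)
b=cv2.resize(t[170:270,260:380],(720,600),interpolation=cv2.INTER_CUBIC)
cv2.imwrite("pics/span_top.png",b)
cv2.imwrite("pics/ring_sc.png",cv2.resize(s[210:310,290:390],(600,600),interpolation=cv2.INTER_CUBIC))
cv2.imwrite("pics/span_sc.png",cv2.resize(s[115:215,200:280],(480,600),interpolation=cv2.INTER_CUBIC))
E
```

```text
(no output)
```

View pics/ring_top.png

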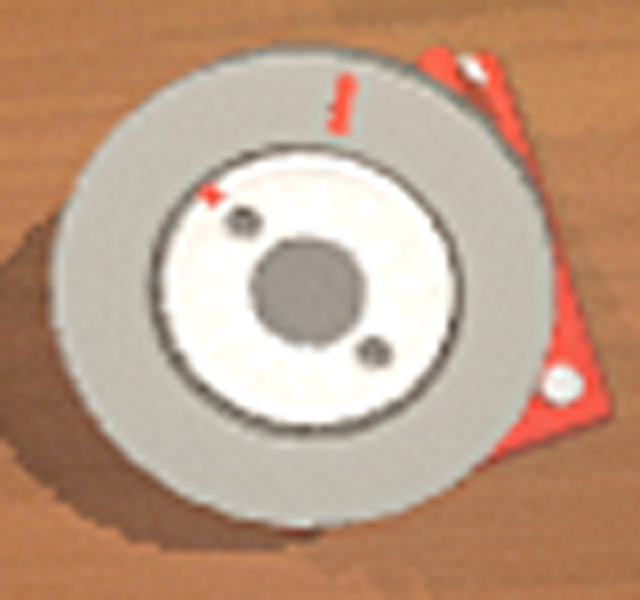

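View pics/span_top.png

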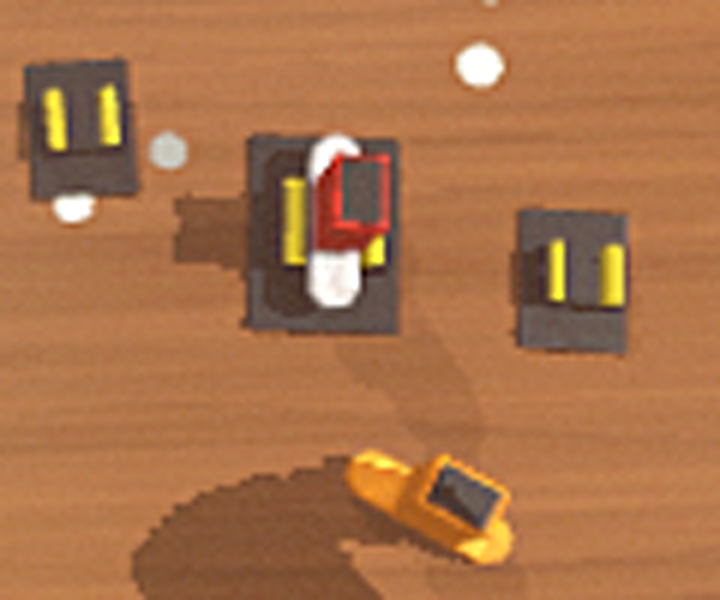

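View pics/ring_sc.png

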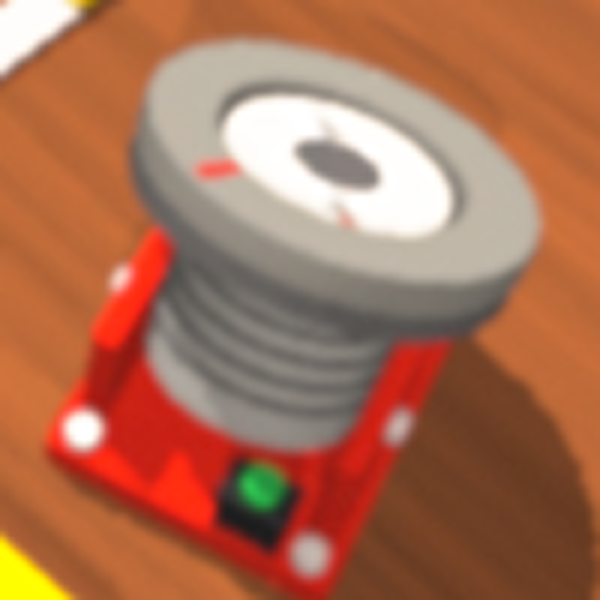

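View pics/span_sc.png

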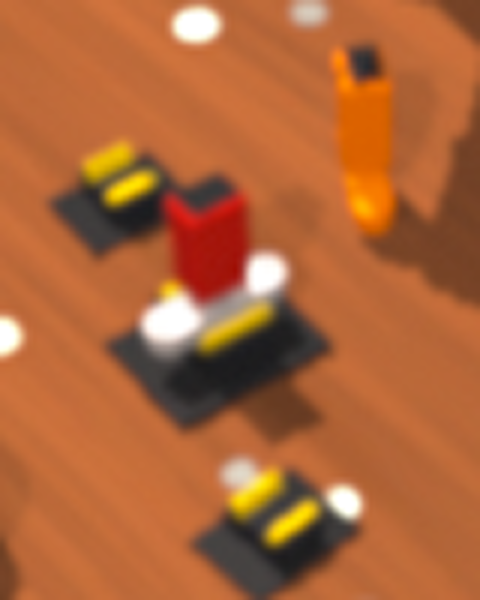

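```bash
cat > h.py <<'E'
import numpy as np,cv2
from station import camera_params
def cloud(n,d):
    c=camera_params(n);v,u=np.mgrid[0:384,0:512].astype(float)
    P=np.stack([(u-c['cx'])/c['fx']*d,(v-c['cy'])/c['fy']*d,d],-1)
    return P@c['orientation'].T+c['xyz']
def ray(n,u,v):
    c=camera_params(n);k=c['orientation']@np.array([(u-c['cx'])/c['fx'],(v-c['cy'])/c['fy'],1]);return c['xyz'],k/np.linalg.norm(k)
def proj(n,p):
    c=camera_params(n);q=(np.asarray(p)-c['xyz'])@c['orientation'];return q[...,:2]/q[...,2:]*[c['fx'],c['fy']]+[c['cx'],c['cy']]
E
python3 - <<'E'
from h import *
for n,uv in(("top",(153,201)),("scene",(346,242))):
    f=np.load(n+"0.npz");P=cloud(n,f["d"]);p=f["p"].astype(int)
    # disc: near points, z 0.1..0.21
    w=np.linalg.norm(P[...,:2]-P[uv[1],uv[0],:2],axis=-1)
    print(n,P[uv[1],uv[0]])
    m=(w<0.11)&(P[...,2]>0.1)&(P[...,2]<0.22)&(f["d"]>0)
    sat=p.max(-1)-p.min(-1)
    g=m&(sat<40)&(p.max(-1)>150)&(p.max(-1)<215)
    Q=P[g]
    for i in range(8):
        c=Q.mean(0);nn=np.linalg.svd(Q-c,full_matrices=False)[2][2];nn*=np.sign(nn[2])
        e=(P[g]-c)@nn;Q=P[g][abs(e)<0.004]
    print("disc n",nn,"tilt",np.arccos(nn[2]),"az",np.degrees(np.arctan2(nn[1],nn[0])),len(Q),"c",c, "z rng",Q[:,2].min(),Q[:,2].max())
    wh=m&(sat<40)&(p.min(-1)>215);R=P[wh];
    c2=R.mean(0); e=(R-c)@nn; print("ring",len(R),c2,"offset",np.median(e))
    # table
    print("table z",np.median(P[(w>0.12)&(w<0.3)&(P[...,2]<0.03)&(f['d']>0)][:,2]))
    # red marks
    red=(w<0.1)&(P[...,2]>0.1)&(p[...,0]-p[...,1]>60)&(p[...,0]-p[...,2]>60)&(abs((P-c)@nn)<0.012)
    for v,u in np.argwhere(red): print("red",u,v,P[v,u].round(4),p[v,u])
E
```

```text
top [0.57997401 0.20826222 0.14994759]
disc n [-0.43248323 -0.13322092  0.89174573] tilt 0.469608047348201 az -162.87922147560593 1737 c [0.5783392  0.20840934 0.15462502] z rng 0.11622882247516386 0.19278906277418606
ring 715 [0.58085781 0.2076214  0.14924653] offset -0.005694868040589035
table z -0.0011527086376470486
red 157 174 [0.6429 0.1892 0.1851] [222 150 132]
red 158 174 [0.6437 0.1876 0.1818] [232 129 110]
red 157 175 [0.6404 0.1893 0.1846] [248 107  83]
red 158 175 [0.6407 0.1871 0.1833] [253  93  67]
red 159 175 [0.6418 0.1857 0.179 ] [234 148 131]
red 157 176 [0.6382 0.1897 0.1829] [247 106  80]
red 158 176 [0.6388 0.1879 0.1804] [251 102  78]
red 159 176 [0.6386 0.1852 0.1808] [230 157 140]
red 157 177 [0.636  0.1902 0.1812] [255  88  62]
red 158 177 [0.6357 0.1874 0.1819] [243 126 106]
red 156 178 [0.6337 0.193  0.1803] [204 117 100]
red 157 178 [0.633  0.1898 0.1826] [254  90  63]
red 158 178 [0.6326 0.1869 0.1836] [244 129 108]
red 156 179 [0.6316 0.1935 0.1782] [227 156 138]
red 157 179 [0.6312 0.1906 0.1795] [253  85  59]
red 158 179 [0.6318 0.1887 0.177 ] [239 140
[... 1931 characters left out ...]
 [246 127 113]
red 329 237 [0.6261 0.1904 0.1775] [244 169 156]
red 322 238 [0.6444 0.1843 0.185 ] [219 157 144]
red 323 238 [0.6428 0.1859 0.1853] [237 128 115]
red 324 238 [0.6407 0.1872 0.1845] [245 105  92]
red 325 238 [0.6372 0.1876 0.1814] [246 101  87]
red 326 238 [0.6365 0.1897 0.1832] [245 104  91]
red 327 238 [0.6343 0.1909 0.1824] [245 109  96]
red 328 238 [0.6318 0.1918 0.1808] [243 121 107]
red 329 238 [0.6292 0.1928 0.1793] [236 147 133]
red 323 239 [0.6448 0.1877 0.1853] [223 146 133]
red 324 239 [0.6425 0.1889 0.1843] [231 135 122]
red 325 239 [0.6414 0.1907 0.1853] [232 134 122]
red 326 239 [0.6377 0.191  0.1817] [229 139 127]
red 327 239 [0.6364 0.1927 0.1824] [224 150 137]
```

```bash
python3 - <<'E'
from h import *
for n,uv in(("top",(315,205)),("scene",(235,163))):
    f=np.load(n+"0.npz");P=cloud(n,f["d"]);p=f["p"].astype(int)
    red=(p[...,0]-p[...,1]>60)&(p[...,0]-p[...,2]>60)&(p[...,1]<60)&(p[...,0]>100)
    v,u=np.mgrid[0:384,0:512]
    red&=(abs(u-uv[0])<30)&(abs(v-uv[1])<30)
    R=P[red];print(n,"red",len(R),R.min(0),R.max(0),R.mean(0))
    box=(abs(u-uv[0])<25)&(abs(v-uv[1])<30)
    top=box&(P[...,2]>0.095)&(P[...,2]<.125);T=P[top];print("ztop",np.percentile(T[:,2],[50,90]))
    z=np.percentile(T[:,2],50);T=T[abs(T[:,2]-z)<.006];print("top face",len(T),T.mean(0),cv2.minAreaRect((T[:,:2]*1000).astype(np.float32)))
    bar=box&(P[...,2]>0.036)&(P[...,2]<.047)&(p.min(-1)>140);B=P[bar]
    print("bar",len(B),B.mean(0),cv2.minAreaRect((B[:,:2]*1000).astype(np.float32)))
    bk=box&(p.max(-1)<75)&(P[...,2]<0.035);K=P[bk];print("base",len(K),cv2.minAreaRect((K[:,:2]*1000).astype(np.float32)),np.percentile(K[:,2],[10,50,90]))
    ye=box&(p[...,0]>150)&(p[...,1]>130)&(p[...,2]<90)&(P[...,2]<.06);Y=P[ye];print("yel",len(Y));
    for q in Y: print(q.round(4))
E
```

```text
top red 61 [ 0.54940571 -0.24291745  0.06120063] [ 0.58336504 -0.22130975  0.1173319 ] [ 0.56098143 -0.22714282  0.09389353]
ztop [0.11496771 0.11751343]
top face 120 [ 0.56627278 -0.2346925   0.11508402] ((567.016357421875, -234.54734802246094), (24.30913734436035, 34.60716247558594), 85.66986846923828)
bar 92 [ 0.55685634 -0.23347303  0.04049357] ((567.7855224609375, -235.21826171875), (20.89271354675293, 81.39645385742188), 85.15458679199219)
base 32 ((565.1552124023438, -230.7227325439453), (69.32908630371094, 52.22480773925781), 45.384708404541016) [0.00518227 0.01839962 0.02788439]
yel 55
[ 6.695e-01 -2.566e-01  3.000e-04]
[ 0.6701 -0.2666 -0.0035]
[ 0.6609 -0.2439 -0.0017]
[ 0.6609 -0.2534 -0.003 ]
[ 0.6589 -0.2773  0.0009]
[ 0.6579 -0.2091  0.0032]
[ 0.5947 -0.2169  0.0043]
[ 0.5885 -0.2152  0.0357]
[ 0.588  -0.2178  0.0377]
[ 0.5873 -0.2203  0.0405]
[ 0.5849 -0.2145  0.039 ]
[ 0.5852 -0.2178  0.0366]
[ 0.5852 -0.2208  0.0359]
[ 0.5906 -0.2787 -0.003 ]
[ 0.5826 -0.2148  0.0352]
[ 0.5816 -0.2171  0.0398]
[ 0.5822 -0.2206  0.0363]
[ 0.5793 -0.2144  0.0369]
[ 0.5785 -0.2167  0.0
[... 3602 characters left out ...]
 0.563  -0.2148  0.0426]
[ 0.5601 -0.2134  0.0418]
[ 0.5559 -0.2138  0.0385]
[ 0.5529 -0.2125  0.0374]
[ 0.5736 -0.2167  0.044 ]
[ 0.569  -0.2177  0.0399]
[ 0.5687 -0.2127  0.0438]
[ 0.5642 -0.2135  0.0399]
[ 0.5606 -0.213   0.0378]
[ 0.5799 -0.219   0.042 ]
[ 0.5773 -0.2173  0.0415]
[ 0.5742 -0.2161  0.0403]
[ 0.5726 -0.213   0.0417]
[ 0.5701 -0.2112  0.0414]
[ 0.5636 -0.2146  0.034 ]
[ 0.5839 -0.2193  0.04  ]
[ 0.582  -0.2164  0.041 ]
[ 0.5774 -0.2176  0.0367]
[ 0.5742 -0.2165  0.0353]
[ 0.5718 -0.2146  0.0352]
[ 0.5915 -0.2197  0.0404]
[ 0.5893 -0.2174  0.0408]
[ 0.5865 -0.2159  0.04  ]
[ 0.5844 -0.2135  0.0405]
[ 0.579  -0.2158  0.0347]
[ 0.5926 -0.2132  0.0419]
[ 0.5869 -0.2158  0.0357]
```

```bash
cat > rect.py <<'E'
from h import *
N=np.array([-0.4318,-0.1340,0.8921]);N/=np.linalg.norm(N)
C0=np.array([0.580,0.2075,0.1497])
az=np.arctan2(N[1],N[0])
# machine -x leaning: face axes: ex = up-slope direction horizontally towards machine +x, ey = cross
EX=np.array([-np.cos(az)*N[2],-np.sin(az)*N[2],np.hypot(N[0],N[1])]); EY=np.cross(N,EX)
def rect(n,p,off=0,half=0.1,res=0.0004,C=C0):
    k=int(2*half/res); j,i=np.mgrid[0:k,0:k]; a=(i+.5)*res-half; b=half-(j+.5)*res
    W=C+off*N+a[...,None]*EX+b[...,None]*EY
    uv=proj(n,W).astype(np.float32)
    return cv2.remap(p,uv[...,0],uv[...,1],cv2.INTER_CUBIC)
E
python3 - <<'E'
from rect import *
print(EX,EY)
o=[]
for n in("top","scene"):
    p=np.load(n+"0.npz")["p"]
    for off in(0,0.006):
        im=rect(n,p,off,half=.088)[:,:,::-1].copy()
        h=im.shape[0]
        cv2.circle(im,(h//2,h//2),int((.046 if off==0 else .08)/.0004),(255,0,0),1)
        if off==0: cv2.circle(im,(h//2,h//2),int(.03/.0004),(0,255,0),1)
        cv2.drawMarker(im,(h//2,h//2),(0,0,255),0,12,1)
        o.append(im)
im=np.vstack([np.hstack(o[:2]),np.hstack(o[2:])]);print(im.shape)
cv2.imwrite("pics/rect.png",cv2.resize(im,(600,600),interpolation=cv2.INTER_AREA))
cv2.imwrite("pics/recttop.png",cv2.resize(o[0][90:350,90:350],(600,600)))
cv2.imwrite("pics/rectsc.png",cv2.resize(o[2][90:350,90:350],(600,600)))
E
```

```text
[0.85191024 0.26437233 0.45205776] [-2.96385301e-01  9.55068455e-01 -1.38777878e-17]
(878, 878, 3)
```

View pics/rect.png

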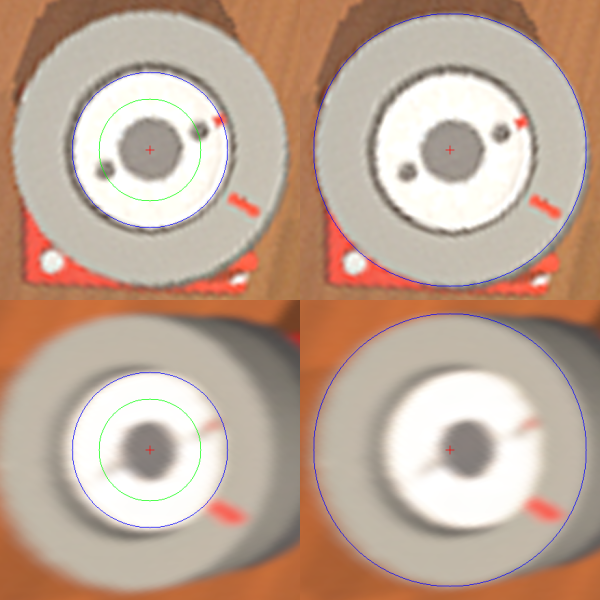

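View pics/recttop.png

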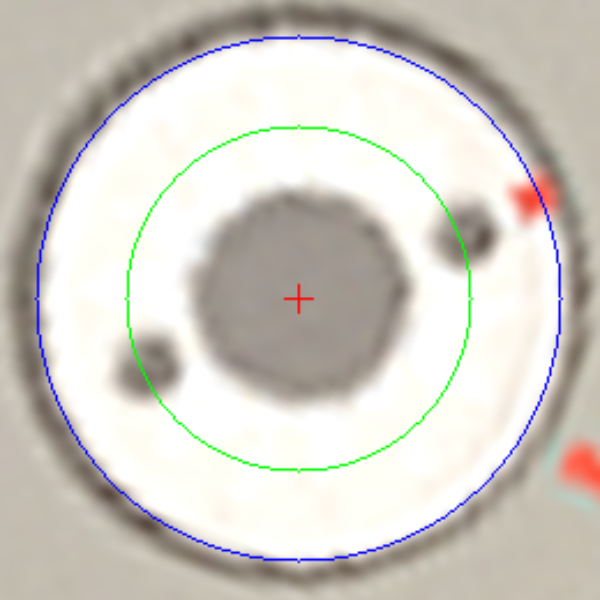

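View pics/rectsc.png

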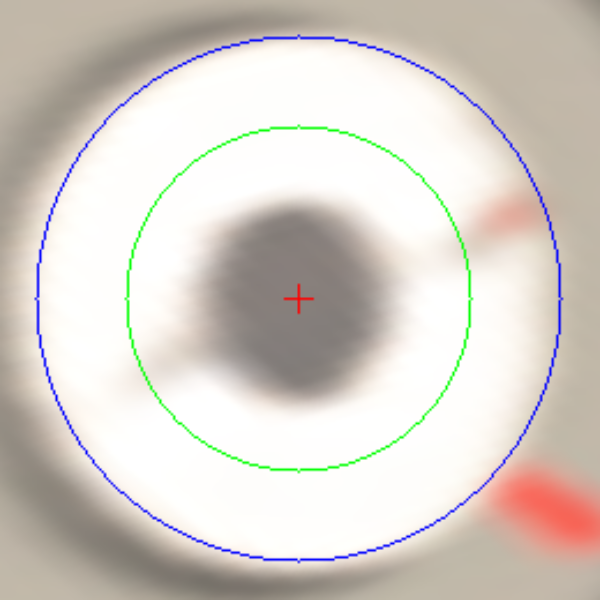

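```bash
cat > mv.py <<'E'
from rect import *
from station import sense
from scipy.spatial.transform import Rotation as Ro
def unit(v): return v/np.linalg.norm(v)
def tool(zdir,down):   # tool y = down, tool z = zdir
    y=unit(np.asarray(down,float)); z=np.asarray(zdir,float); z=unit(z-(z@y)*y); return np.stack([np.cross(y,z),y,z],1)
def inc(p,R,show=True):
    s=sense();Rm=s['ee_rot'];d=Rm.T@(np.asarray(p)-s['tcp_pos']);w=Ro.from_matrix(Rm.T@R).as_rotvec()
    print("t",round(s['time_s'],2),"shift",d.round(4),"|",round(np.linalg.norm(d),4),"w",w.round(4),"deg",np.degrees(np.linalg.norm(w)).round(1),"gw",s['gripper_width'].round(3),"F",s['wrist_force'].round(1),"M",s['moment'].round(2),"j",s['joints'].round(0))
def azv(a): a=np.radians(a);return np.array([np.cos(a),np.sin(a),0])
E
python3 - <<'E'
from mv import *
R=tool(azv(85.1),[0,0,-1]); print(R)
inc([.568,-.2345,.2],R)
E
```

```text
[[ 0.9963453   0.          0.08541692]
 [-0.08541692  0.          0.9963453 ]
 [ 0.         -1.          0.        ]]Traceback (most recent call last):
  File "<stdin>", line 3, in <module>
  File "mv.py", line 9, in inc
    print("t",round(s['time_s'],2),"shift",d.round(4),"|",round(np.linalg.norm(d),4),"w",w.round(4),"deg",np.degrees(np.linalg.norm(w)).round(1),"gw",s['gripper_width'].round(3),"F",s['wrist_force'].round(1),"M",s['moment'].round(2),"j",s['joints'].round(0))
                                                                                                                                                      ^^^^^^^^^^^^^^^^^^^^^^^^
AttributeError: 'float' object has no attribute 'round'
```

```bash
sed -i "s/s\['gripper_width'\].round(3)/round(s['gripper_width'],3)/" mv.py
python3 - <<'E'
from mv import *
inc([.568,-.2345,.2],tool(azv(85.1),[0,0,-1]))
E
```

```text
t 0.1 shift [0.4439 0.0219 0.1997] | 0.4873 w [-0.0019  0.4572 -0.0005] deg 26.2 gw 1.006 F [-0.2  0.7  0.1] M [-0.07 -0.02 -0.03] j [-54.  22.   0.  -0. -68. -15.]
```

>>> {"op": "move_arm", "data": {
  "increments": "-1 0.444 0.022 0.2 0 0.457 0;-1 0.444 0.022 0.2 0 0.457 0;-1 0.444 0.022 0.2 0 0.457 0;-1 0.444 0.022 0.2 0 0.457 0;-1 0.444 0.022 0.2 0 0.457 0;-1 0.444 0.022 0.2 0 0.457 0;-1 0.444 0.022 0.2 0 0.457 0;-1 0.444 0.022 0.2 0 0.457 0"
}}

```text
time_s: 0.9
tcp_pos: [0.5008, -0.3024, 0.2046]
ee_rot: [[0.996, -0.001, 0.085], [-0.085, 0.0, 0.996], [-0.001, -1.0, 0.0]]
wrist_force: [1.1, -0.4, 1.1]
gripper_width: 1.003
```

```bash
python3 - <<'E'
from mv import *
inc([.568,-.2345,.2],tool(azv(85.1),[0,0,-1]))
E
```

```text
t 0.9 shift [0.0612 0.0046 0.0734] | 0.0957 w [-0.0002  0.0004 -0.0005] deg 0.0 gw 1.003 F [ 1.1 -0.4  1.1] M [-0.15 -0.14  0.03] j [-15.  19.  -7.  -0. -64. -80.]
```

>>> {"op": "move_arm", "data": {
  "increments": "-1 0.061 0.004 0.073 0 0 0;-1 0.061 0.004 0.073 0 0 0;-1 0.061 0.004 0.073 0 0 0;-1 0.061 0.004 0.073 0 0 0;-1 0.061 0.004 0.073 0 0 0"
}}

```text
time_s: 1.4
tcp_pos: [0.5661, -0.2372, 0.2006]
ee_rot: [[0.996, -0.001, 0.086], [-0.086, 0.0, 0.996], [-0.001, -1.0, 0.0]]
wrist_force: [-0.1, 0.4, -0.3]
gripper_width: 1.001
```

```bash
python3 - <<'E'
from mv import *
from station import capture
inc([.568,-.2345,.2],tool(azv(85.1),[0,0,-1]))
inc([.568,-.2345,.066],tool(azv(85.1),[0,0,-1]))
p,d=capture("scene");np.savez("scene1.npz",p=p,d=d)
cv2.imwrite("pics/s1.png",cv2.resize(p[50:230,140:380,::-1],(800,600),interpolation=cv2.INTER_CUBIC))
p,d=capture("top");np.savez("top1.npz",p=p,d=d)
cv2.imwrite("pics/t1.png",cv2.resize(p[140:290,220:420,::-1],(800,600),interpolation=cv2.INTER_CUBIC))
E
```

```text
t 1.4 shift [0.0017 0.0006 0.0028] | 0.0033 w [-0.0001 -0.0003 -0.0011] deg 0.1 gw 1.001 F [-0.1  0.4 -0.3] M [-0.11  0.02  0.02] j [ -8.  22.  -3.  -0. -65. -87.]
t 1.4 shift [0.0018 0.1346 0.0028] | 0.1347 w [-0.0001 -0.0003 -0.0011] deg 0.1 gw 1.001 F [-0.1  0.4 -0.3] M [-0.11  0.02  0.02] j [ -8.  22.  -3.  -0. -65. -87.]
```

View pics/s1.png

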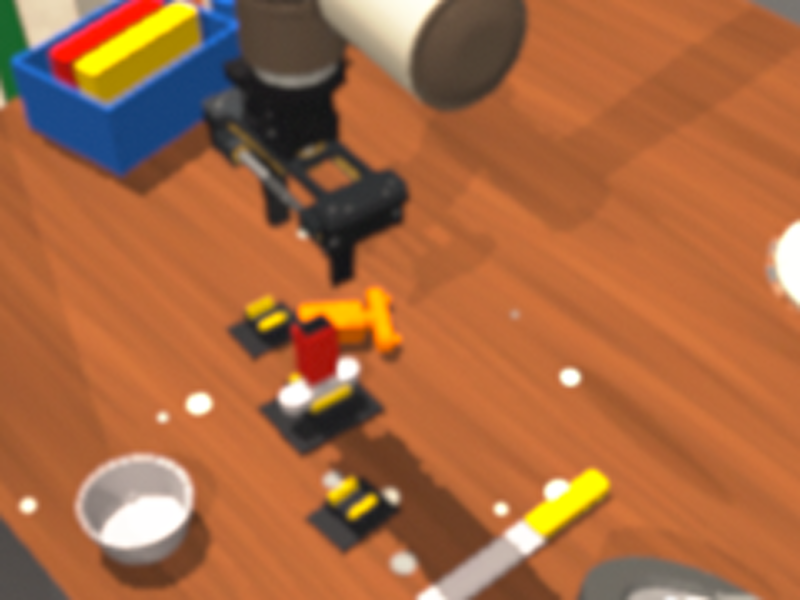

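View pics/t1.png

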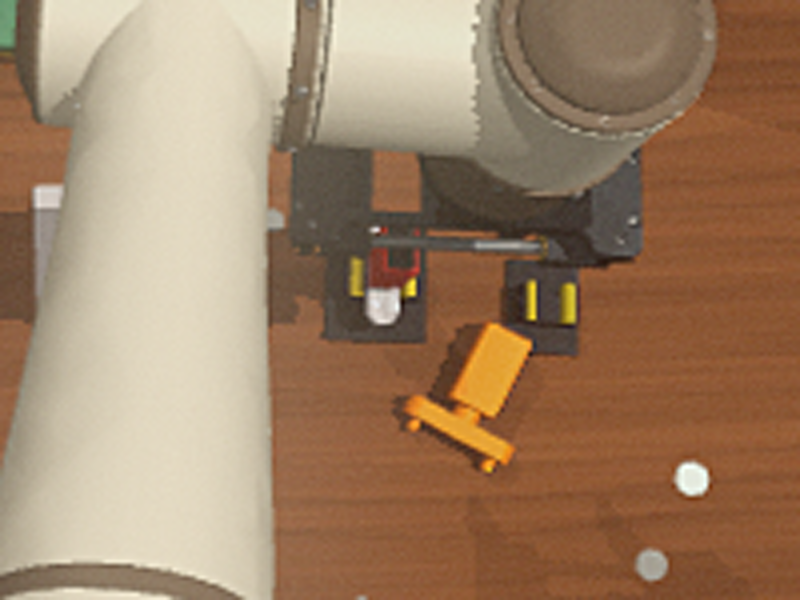

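>>> {"op": "move_arm", "data": {
  "increments": "-1 0.002 0.04 0.003 0 0 0;-1 0.002 0.08 0.003 0 0 0;-1 0.002 0.11 0.003 0 0 0;-1 0.002 0.134 0.003 0 0 0;-1 0.002 0.134 0.003 0 0 0;-1 0.002 0.134 0.003 0 0 0"
}}

```text
time_s: 2.1
tcp_pos: [0.5691, -0.235, 0.0676]
ee_rot: [[0.996, 0.0, 0.086], [-0.086, -0.001, 0.996], [0.0, -1.0, -0.001]]
wrist_force: [-0.1, 0.1, 0.5]
gripper_width: 0.997
```

```bash
python3 - <<'E'
from mv import *
inc([.568,-.2345,.066],tool(azv(85.1),[0,0,-1]))
E
```

```text
t 2.1 shift [-0.0011  0.0016  0.0004] | 0.002 w [ 0.0006 -0.0006  0.0004] deg 0.1 gw 0.997 F [-0.1  0.1  0.5] M [-0.02 -0.05 -0.07] j [ -7.  29. -12.   0. -49. -88.]
```

Good; close now.

>>> {"op": "move_arm", "data": {
  "increments": "1 -0.001 0.001 0 0 0 0;1 -0.001 0.001 0 0 0 0;1 -0.001 0.001 0 0 0 0;1 -0.001 0.001 0 0 0 0;1 -0.001 0.001 0 0 0 0;1 -0.001 0.001 0 0 0 0;1 -0.001 0.001 0 0 0 0;1 -0.001 0.001 0 0 0 0"
}}

```text
time_s: 2.9
tcp_pos: [0.5681, -0.2338, 0.0659]
ee_rot: [[0.996, -0.0, 0.085], [-0.085, 0.0, 0.996], [-0.0, -1.0, 0.0]]
wrist_force: [-0.8, -0.4, -0.7]
gripper_width: 0.355
```

>>> {"op": "move_arm", "data": {
  "increments": "1 0 0 0 0 0 0;1 0 0 0 0 0 0;1 0 0 0 0 0 0"
}}

```text
time_s: 3.2
tcp_pos: [0.5682, -0.234, 0.066]
ee_rot: [[0.996, 0.0, 0.085], [-0.085, -0.0, 0.996], [0.0, -1.0, -0.0]]
wrist_force: [0.3, -1.0, 0.3]
gripper_width: 0.298
```

```bash
python3 - <<'E'
from mv import *
s=sense();print(s['tcp_pos'],s['ee_rot'])
inc([.568,-.2345,.066],tool(azv(85.1),[0,0,-1]))
E
```

```text
[ 0.56817627 -0.23399269  0.06599936] [[ 9.96374576e-01  3.70894827e-05  8.50746942e-02]
 [-8.50746860e-02 -1.85760883e-04  9.96374560e-01]
 [ 5.27585673e-05 -9.99999982e-01 -1.81932045e-04]]
t 3.2 shift [-0.0001 -0.     -0.0005] | 0.0005 w [0.0002 0.0003 0.0001] deg 0.0 gw 0.298 F [ 0.3 -1.   0.3] M [-0.34 -0.02  0.02] j [ -7.  29. -12.   0. -48. -88.]
```

>>> {"op": "move_arm", "data": {
  "increments": "1 0 -0.02 0 0 0 0;1 0 -0.05 0 0 0 0;1 0 -0.09 0 0 0 0;1 0 -0.13 0 0 0 0;1 0 -0.17 0 0 0 0;1 0 -0.2 0 0 0 0;1 0 -0.2 0 0 0 0"
}}

```text
time_s: 3.9
tcp_pos: [0.57, -0.2343, 0.2705]
ee_rot: [[0.996, 0.009, 0.085], [-0.085, -0.002, 0.996], [0.009, -1.0, -0.001]]
wrist_force: [0.5, -1.0, -3.8]
gripper_width: 0.298
```

```bash
cat > tgt.py <<'E'
from mv import *
TH=np.radians(22.8)
def face(th): # spanner x on ring at angle th
    return np.cos(th)*EX+np.sin(th)*EY
def Rring(th): # tool z = spanner y = N x X (angle th+90)
    return tool(np.cross(N,face(th)),-N)
L=.038
def pring(h,C=C0+np.array([0,0,.0003])): return C+N*(h+L)
E
python3 - <<'E'
from tgt import *
print(Rring(TH))
inc(pring(.06),Rring(TH))
E
```

```text
[[ 0.67049073  0.43174611 -0.60335518]
 [ 0.61381902  0.13398328  0.77799402]
 [ 0.4167354  -0.89198866 -0.17517943]]
t 3.9 shift [-0.0689  0.032   0.4244] | 0.4312 w [ 0.0017 -0.7685 -0.473 ] deg 51.7 gw 0.298 F [ 0.5 -1.  -3.8] M [-0.08 -0.12  0.05] j [ -7.  19.   3.   0. -73. -88.]
```

```bash
python3 - <<'E'
from tgt import *
inc(pring(.085),Rring(TH))
E
```

```text
t 3.9 shift [-0.0791  0.0096  0.4202] | 0.4277 w [ 0.0017 -0.7685 -0.473 ] deg 51.7 gw 0.298 F [ 0.5 -1.  -3.8] M [-0.08 -0.12  0.05] j [ -7.  19.   3.   0. -73. -88.]
```

>>> {"op": "move_arm", "data": {
  "increments": "1 -0.079 0.01 0.42 0.002 -0.768 -0.473;1 -0.079 0.01 0.42 0.002 -0.768 -0.473;1 -0.079 0.01 0.42 0.002 -0.768 -0.473;1 -0.079 0.01 0.42 0.002 -0.768 -0.473;1 -0.079 0.01 0.42 0.002 -0.768 -0.473;1 -0.079 0.01 0.42 0.002 -0.768 -0.473;1 -0.079 0.01 0.42 0.002 -0.768 -0.473;1 -0.079 0.01 0.42 0.002 -0.768 -0.473"
}}

```text
time_s: 4.7
tcp_pos: [0.5248, 0.1643, 0.2534]
ee_rot: [[0.677, 0.419, -0.605], [0.613, 0.133, 0.779], [0.407, -0.898, -0.167]]
wrist_force: [2.2, -0.5, -4.0]
gripper_width: 0.299
```

```bash
python3 - <<'E'
from tgt import *
inc(pring(.085),Rring(TH))
E
```

```text
t 4.7 shift [ 0.0204 -0.0013  0.0185] | 0.0276 w [-0.0082 -0.0031 -0.0114] deg 0.8 gw 0.299 F [ 2.2 -0.5 -4. ] M [-0.5   1.16 -0.09] j [  39.    1.  -33.   17.  -33. -102.]
```

>>> {"op": "move_arm", "data": {
  "increments": "1 0 0 0 0 0 0;1 0 0 0 0 0 0;1 0 0 0 0 0 0"
}}

```text
time_s: 5.0
tcp_pos: [0.5268, 0.1628, 0.2545]
ee_rot: [[0.677, 0.42, -0.604], [0.612, 0.134, 0.779], [0.408, -0.897, -0.167]]
wrist_force: [0.2, 0.1, -3.8]
gripper_width: 0.299
```

```bash
python3 - <<'E'
from tgt import *
inc(pring(.085),Rring(TH))
E
```

```text
t 5.0 shift [ 0.0195 -0.0009  0.0211] | 0.0287 w [-0.0074 -0.0037 -0.0101] deg 0.7 gw 0.299 F [ 0.2  0.1 -3.8] M [-0.48  1.35 -0.02] j [  39.    1.  -33.   17.  -33. -101.]
```

>>> {"op": "move_arm", "data": {
  "increments": "1 0.0195 0.01 0.021 -0.007 -0.004 -0.01;1 0.0195 0.03 0.021 -0.007 -0.004 -0.01;1 0.0195 0.045 0.021 -0.007 -0.004 -0.01;1 0.0195 0.045 0.021 -0.007 -0.004 -0.01;1 0.0195 0.045 0.021 -0.007 -0.004 -0.01"
}}

```text
time_s: 5.5
tcp_pos: [0.5476, 0.1969, 0.2204]
ee_rot: [[0.67, 0.434, -0.602], [0.613, 0.135, 0.779], [0.419, -0.891, -0.176]]
wrist_force: [-0.8, 0.3, -2.9]
gripper_width: 0.299
```

```bash
python3 - <<'E'
from tgt import *
from station import capture
inc(pring(.04),Rring(TH))
p,d=capture("scene");np.savez("scene2.npz",p=p,d=d)
cv2.imwrite("pics/s2.png",cv2.resize(p[170:320,270:410,::-1],(560,600),interpolation=cv2.INTER_CUBIC))
p,d=capture("top");np.savez("top2.npz",p=p,d=d)
cv2.imwrite("pics/t2.png",cv2.resize(p[140:260,90:230,::-1],(700,600),interpolation=cv2.INTER_CUBIC))
E
```

```text
t 5.5 shift [-0.0011  0.0002  0.0011] | 0.0015 w [ 0.0011 -0.0008  0.0026] deg 0.2 gw 0.299 F [-0.8  0.3 -2.9] M [-0.38  1.35 -0.05] j [  40.    6.  -35.   24.  -26. -109.]
```

View pics/s2.png

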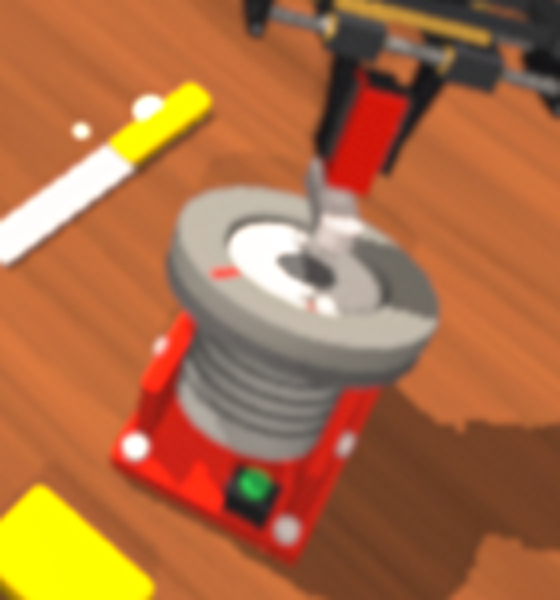

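View pics/t2.png

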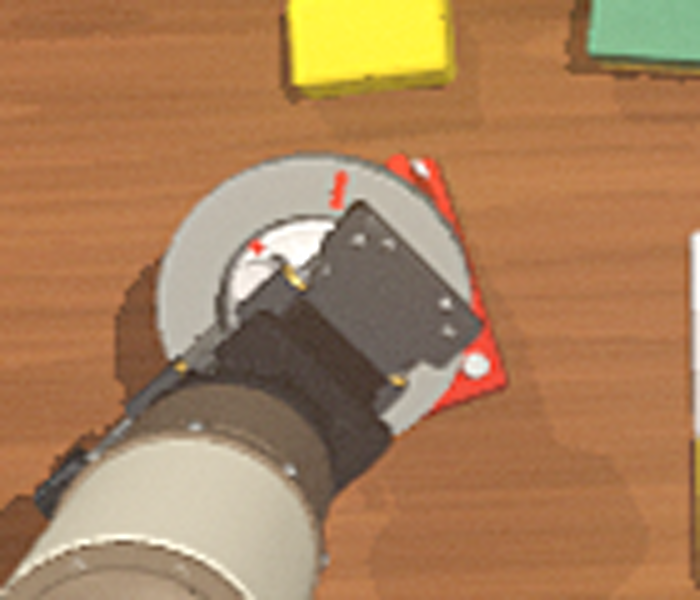

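```bash
cat > ov.py <<'E'
import sys
from tgt import *
def overlay(n,p,tcp,R,dx=0,box=None,scale=6,L=L):
    X=R[:,0];Z=-R[:,1];Y=R[:,2]; foot=tcp-Z*L+X*dx
    u0,v0,u1,v1=box
    im=cv2.resize(p[v0:v1,u0:u1,::-1],None,fx=scale,fy=scale,interpolation=cv2.INTER_CUBIC)
    def P(a,b,c):
        q=proj(n,foot+a*X+b*Y+c*Z); return tuple(np.round((q-[u0,v0]+.5)*scale).astype(int).tolist())
    def bx(a,b,c0,c1,col):
        for c in(c0,c1): cv2.polylines(im,[np.array([P(a,b,c),P(-a,b,c),P(-a,-b,c),P(a,-b,c)])],True,col,1)
        for s in((a,b),(-a,b),(-a,-b),(a,-b)): cv2.line(im,P(*s,c0),P(*s,c1),col,1)
    bx(.042,.011,0,.014,(255,0,0)); bx(.018,.013,.024,.088,(0,255,0))
    for s in(-.03,.03): cv2.line(im,P(s,0,0),P(s,0,-.01),(255,0,255),2)
    # ring circle and holes
    for rr,cc,off in((.046,0,0),(.08,0,.006)):
        t=np.linspace(0,2*np.pi,80); W=C0+off*N+rr*(np.cos(t)[:,None]*EX+np.sin(t)[:,None]*EY)
        cv2.polylines(im,[np.round((proj(n,W)-[u0,v0]+.5)*scale).astype(int)],True,(0,200,255),1)
    return im
E
python3 - <<'E'
from ov import *
s=sense();p=np.load("scene2.npz")["p"]
im=overlay("scene",p,s['tcp_pos'],s['ee_rot'],0,(300,180,395,270),7);print(im.shape)
cv2.imwrite("pics/o2.png",im)
E
```

```text
(630, 665, 3)
```

View pics/o2.png

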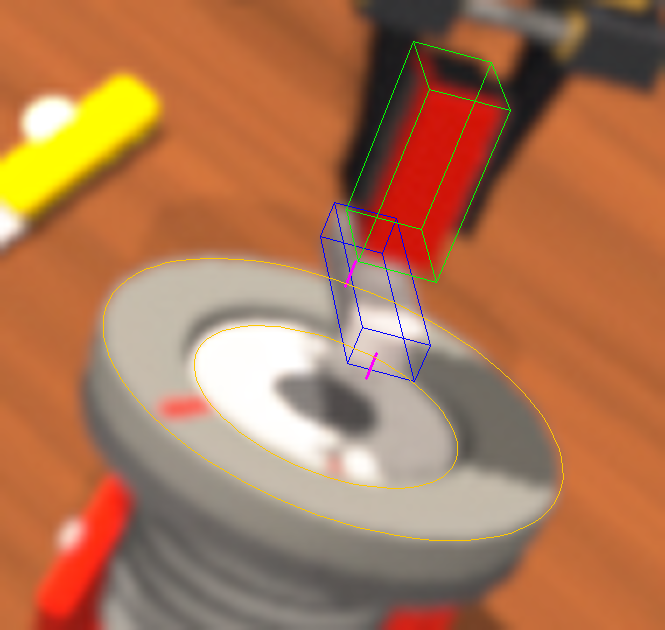

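```bash
python3 - <<'E'
from ov import *
s=sense();f=np.load("scene2.npz");p=f["p"].astype(int);P=cloud("scene",f["d"])
R=s['ee_rot'];X=R[:,0];Z=-R[:,1];Y=R[:,2];foot=s['tcp_pos']-Z*L
q=(P-foot)@np.stack([X,Y,Z],1)
red=(p[...,0]-p[...,1]>80)&(p[...,1]<70)&(abs(q[...,0])<.03)&(abs(q[...,1])<.03)&(q[...,2]>.02)&(q[...,2]<.095)
Q=q[red];print(len(Q),np.percentile(Q,[2,10,50,90,98],axis=0).round(4))
bar=(p.max(-1)-p.min(-1)<40)&(abs(q[...,0])<.05)&(abs(q[...,1])<.02)&(q[...,2]>.0)&(q[...,2]<.02)
Q=q[bar];print(len(Q),np.percentile(Q,[2,10,50,90,98],axis=0).round(4))
# +x face / top face
print(X,Y,Z)
a=q[red];t=a[(a[:,0]>.012)&(abs(a[:,1])<.009)];print("xface",len(t),t[:,0].mean())
t=a[(abs(a[:,0])<.014)&(a[:,1]>.009)];print("yface",len(t),t[:,1].mean() if len(t) else 0)
E
```

```text
337 [[ 0.0077 -0.014   0.0292]
 [ 0.0132 -0.0126  0.0342]
 [ 0.0173 -0.002   0.0602]
 [ 0.0192  0.009   0.0849]
 [ 0.0202  0.0145  0.0881]]
177 [[-0.0248 -0.0125  0.0013]
 [-0.008  -0.0119  0.0033]
 [ 0.0235 -0.0066  0.0129]
 [ 0.0413  0.0049  0.0145]
 [ 0.0433  0.008   0.018 ]]
[0.66823717 0.61283785 0.42176871] [-0.60280454  0.77828219 -0.17579396] [-0.43598827 -0.13677203  0.88949853]
xface 216 0.017595936166760754
yface 10 0.014631325560163961
```

>>> {"op": "move_arm", "data": {
  "increments": "1 -0.001 0.008 0.001 0 0 0.001;1 -0.001 0.018 0.001 0 0 0.001;1 -0.001 0.026 0.001 0 0 0.001;1 -0.001 0.026 0.001 0 0 0.001;1 -0.001 0.026 0.001 0 0 0.001"
}}

```text
time_s: 6.1
tcp_pos: [0.5575, 0.202, 0.1964]
ee_rot: [[0.669, 0.433, -0.604], [0.615, 0.135, 0.777], [0.418, -0.891, -0.176]]
wrist_force: [0.0, 0.6, -4.3]
gripper_width: 0.297
```

```bash
python3 - <<'E'
from ov import *
from station import capture
inc(pring(.0),Rring(TH))
p,d=capture("scene");np.savez("scene3.npz",p=p,d=d);s=sense()
cv2.imwrite("pics/o3.png",overlay("scene",p,s['tcp_pos'],s['ee_rot'],0,(300,180,395,270),7))
cv2.imwrite("pics/s3.png",cv2.resize(p[200:270,310:390,::-1],(640,560),interpolation=cv2.INTER_CUBIC))
E
```

```text
t 6.1 shift [-0.0009  0.0139 -0.0012] | 0.014 w [0.0002 0.0014 0.0021] deg 0.1 gw 0.297 F [ 0.   0.6 -4.3] M [-0.47  1.37  0.04] j [  39.    9.  -37.   27.  -21. -112.]
```

View pics/s3.png

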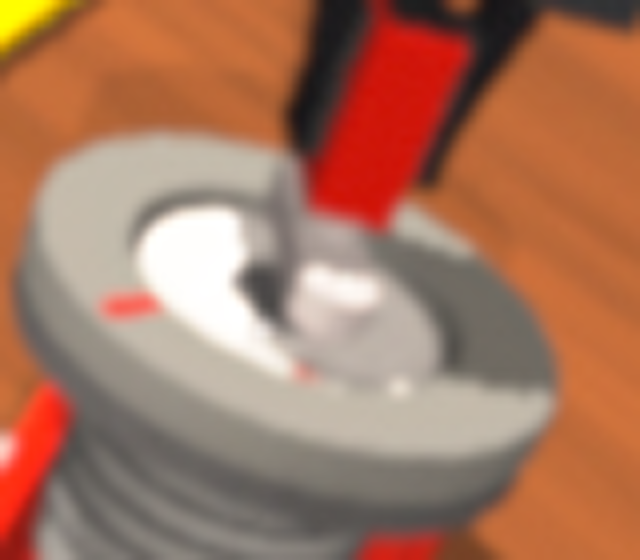

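View pics/o3.png

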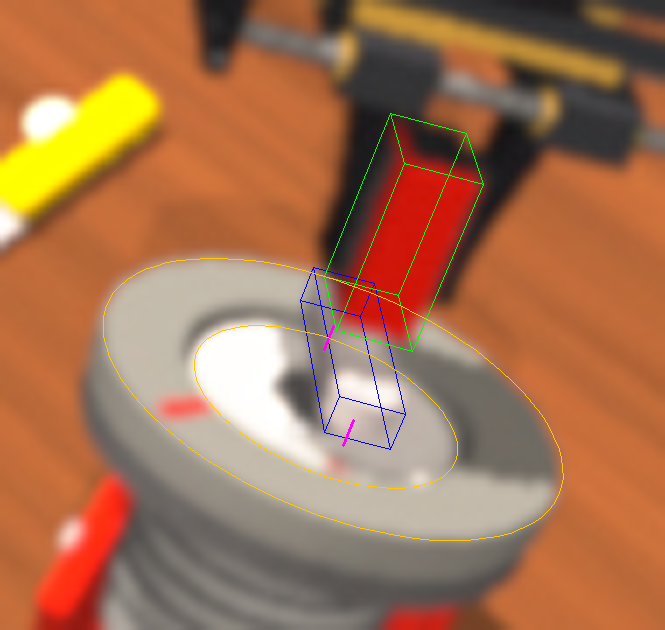

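>>> {"op": "move_arm", "data": {
  "increments": "1 -0.001 0.002 -0.001 0 0.001 0.002;1 -0.001 0.004 -0.001 0 0.001 0.002;1 -0.001 0.006 -0.001 0 0.001 0.002;1 -0.001 0.007 -0.001 0 0.001 0.002;1 -0.001 0.007 -0.001 0 0.001 0.002"
}}

```text
time_s: 6.65
tcp_pos: [0.5604, 0.2016, 0.1904]
ee_rot: [[0.67, 0.432, -0.603], [0.614, 0.134, 0.778], [0.418, -0.892, -0.175]]
wrist_force: [0.2, -0.1, -3.6]
gripper_width: 0.297
```

```bash
python3 - <<'E'
from ov import *
inc(pring(.0),Rring(TH)); s=sense(); print(s['ee_rot'].T@s['wrist_force'])
E
```

```text
t 6.65 shift [-0.0001  0.0073 -0.0002] | 0.0073 w [0.0001 0.0002 0.001 ] deg 0.1 gw 0.297 F [ 0.2 -0.1 -3.6] M [-0.38  1.4   0.02] j [  38.    9.  -37.   28.  -20. -113.]
[-1.45351049  3.27243624  0.40406489]
```

>>> {"op": "move_arm", "data": {
  "increments": "1 0 0.001 0 0 0 0;1 0 0.002 0 0 0 0;1 0 0.003 0 0 0 0;1 0 0.004 0 0 0 0;1 0 0.004 0 0 0 0"
}}

```text
time_s: 7.15
tcp_pos: [0.5622, 0.2022, 0.1868]
ee_rot: [[0.67, 0.432, -0.603], [0.614, 0.134, 0.778], [0.417, -0.892, -0.175]]
wrist_force: [-0.6, -0.5, -3.3]
gripper_width: 0.297
```

```bash
python3 - <<'E'
from ov import *
inc(pring(.0),Rring(TH)); s=sense(); print(s['ee_rot'].T@s['wrist_force'])
E
```

```text
t 7.15 shift [-0.0001  0.0032 -0.0002] | 0.0032 w [0.0002 0.0002 0.0009] deg 0.1 gw 0.297 F [-0.6 -0.5 -3.3] M [-0.44  1.42  0.02] j [  38.   10.  -38.   29.  -20. -114.]
[-2.10657449  2.64381464  0.60948655]
```

Pins are clearly inside the holes with no resistance. Continuing to seating.

>>> {"op": "move_arm", "data": {
  "increments": "1 0 0.001 0 0 0 0;1 0 0.002 0 0 0 0;1 0 0.003 0 0 0 0;1 0 0.004 0 0 0 0;1 0 0.004 0 0 0 0"
}}

```text
time_s: 7.65
tcp_pos: [0.5638, 0.2027, 0.1838]
ee_rot: [[0.67, 0.433, -0.603], [0.614, 0.135, 0.778], [0.418, -0.891, -0.176]]
wrist_force: [-3.1, -1.1, 0.1]
gripper_width: 0.292
```

```bash
python3 - <<'E'
from ov import *
inc(pring(.0),Rring(TH)); s=sense(); print(s['ee_rot'].T@s['wrist_force'])
E
```

```text
t 7.65 shift [-0.0003 -0.0002 -0.0001] | 0.0004 w [0.0004 0.0003 0.0016] deg 0.1 gw 0.292 F [-3.1 -1.1  0.1] M [-0.35  2.05  0.04] j [  38.   10.  -38.   30.  -19. -114.]
[-2.69942784 -1.6163365   0.93371434]
```

>>> {"op": "move_arm", "data": {
  "increments": "1 0 0.001 0 0 0.1 0;1 0 0.001 0 0 0.2 0;1 0 0.001 0 0 0.3 0;1 0 0.001 0 0 0.4 0;1 0 0.001 0 0 0.5 0;1 0 0.001 0 0 0.5 0"
}}

```text
time_s: 8.25
tcp_pos: [0.5645, 0.2027, 0.1841]
ee_rot: [[0.877, 0.434, -0.207], [0.164, 0.135, 0.977], [0.452, -0.891, 0.047]]
wrist_force: [-7.4, -1.7, 5.2]
gripper_width: 0.299
```

```bash
python3 - <<'E'
from ov import *
inc(pring(.0),Rring(TH-.5)); s=sense(); print(s['ee_rot'].T@s['wrist_force'],s['ee_rot'].T@s['moment'],s['joints'],s['effort'])
E
```

```text
t 8.25 shift [-0.0009 -0.0002 -0.0001] | 0.001 w [-0.0003 -0.0016  0.0031] deg 0.2 gw 0.299 F [-7.4 -1.7  5.2] M [-0.6   2.29 -0.06] j [  38.   10.  -38.   30.  -19. -143.]
[-4.4309427  -8.07775097  0.13091549] [-0.17993507  0.09904353  2.3592296 ] [  38.01563562    9.95319284  -38.01149256   29.90898413  -18.88162558
 -143.16475287] [ -0.1592848  -22.33013928  16.9835937    3.18408698   1.48202509
  -0.18815132]
```

>>> {"op": "move_arm", "data": {
  "increments": "1 -0.001 0 0 0 0.1 0;1 -0.001 0 0 0 0.2 0;1 -0.001 0 0 0 0.3 0;1 -0.001 0 0 0 0.38 0;1 -0.001 0 0 0 0.38 0;1 -0.001 0 0 0 0.38 0"
}}

```text
time_s: 8.85
tcp_pos: [0.5643, 0.2027, 0.1841]
ee_rot: [[0.891, 0.435, 0.13], [-0.208, 0.135, 0.969], [0.404, -0.89, 0.211]]
wrist_force: [-3.0, -3.0, 6.2]
gripper_width: 0.297
```

```bash
python3 - <<'E'
from ov import *
from station import capture
inc(pring(.0),Rring(TH-.88)); s=sense(); print(s['ee_rot'].T@s['wrist_force'],s['ee_rot'].T@s['moment'],s['joints'],s['effort'])
p,d=capture("top");np.savez("top4.npz",p=p)
cv2.imwrite("pics/t4.png",cv2.resize(rect("top",p,0,.09)[:,:,::-1],(600,600)))
p,d=capture("scene");np.savez("scene4.npz",p=p)
cv2.imwrite("pics/s4.png",cv2.resize(p[200:270,310:390,::-1],(640,560),interpolation=cv2.INTER_CUBIC))
E
```

```text
t 8.85 shift [-0.0006 -0.0002 -0.0004] | 0.0008 w [-0.0021  0.0014  0.0036] deg 0.3 gw 0.297 F [-3.  -3.   6.2] M [-1.14  1.17 -0.35] j [  38.   10.  -38.   30.  -19. -165.]
[ 0.47970826 -7.24391551 -1.94481566] [-1.40500341 -0.02473298  0.90621629] [  37.98698485    9.91906213  -38.16194313   30.16791238  -18.72123427
 -165.00516188] [ 1.49734363e+00 -2.19208807e+01  1.58094192e+01  2.72869013e+00
  1.53566089e+00 -2.11166072e-02]
```

View pics/t4.png

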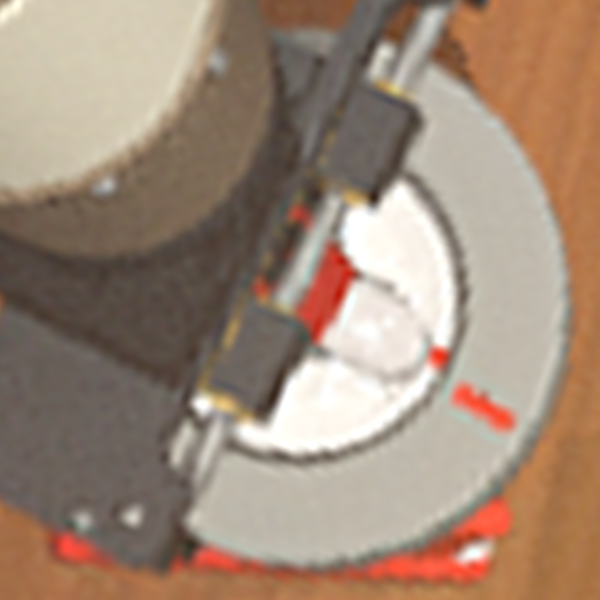

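View pics/s4.png

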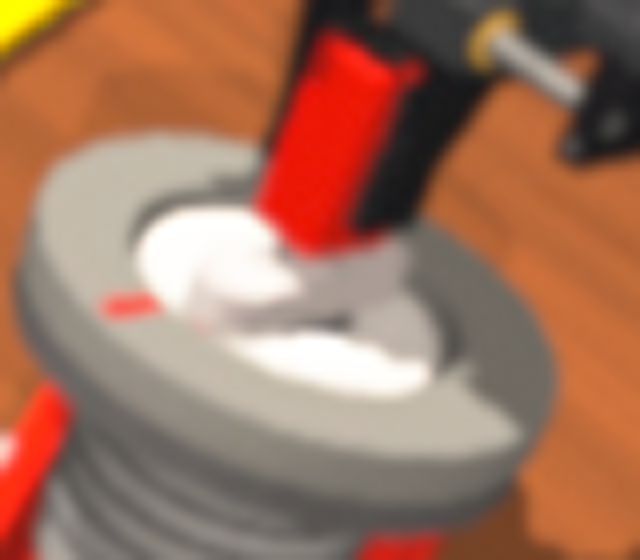

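>>> {"op": "move_arm", "data": {
  "increments": "1 0 0 0 0 0.05 0;1 0 0 0 0 0.1 0;1 0 0 0 0 0.13 0;1 0 0 0 0 0.15 0;1 0 0 0 0 0.15 0;1 0 0 0 0 0.15 0"
}}

```text
time_s: 9.55
tcp_pos: [0.5642, 0.2025, 0.184]
ee_rot: [[0.862, 0.435, 0.26], [-0.348, 0.134, 0.928], [0.369, -0.89, 0.267]]
wrist_force: [-3.8, -4.5, 6.1]
gripper_width: 0.297
```

```bash
cat > chk.py <<'E'
from ov import *
from station import capture
import sys
k=sys.argv[1]
inc(pring(.0),Rring(TH-1.03)); s=sense(); print(s['ee_rot'].T@s['wrist_force'],s['ee_rot'].T@s['moment'],s['joints'],s['effort'])
p,d=capture("top");np.savez(f"top{k}.npz",p=p)
cv2.imwrite(f"pics/t{k}.png",cv2.resize(rect("top",p,0,.09)[:,:,::-1],(600,600)))
E
python3 chk.py 5
```

```text
t 9.55 shift [-0.0006 -0.0002 -0.0003] | 0.0007 w [-0.0017  0.0039  0.0033] deg 0.3 gw 0.297 F [-3.8 -4.5  6.1] M [-1.57  0.98 -0.05] j [  38.   10.  -38.   30.  -19. -174.]
[ 0.55869197 -7.69111127 -3.54816156] [-1.71539957 -0.51080809  0.49147603] [  37.98458929    9.919689    -38.17633033   30.21855587  -18.75512817
 -173.50380707] [  1.58819664 -21.90627873  16.0304904    2.29717411   1.71440553
  -0.50348779]
```

View pics/t5.png

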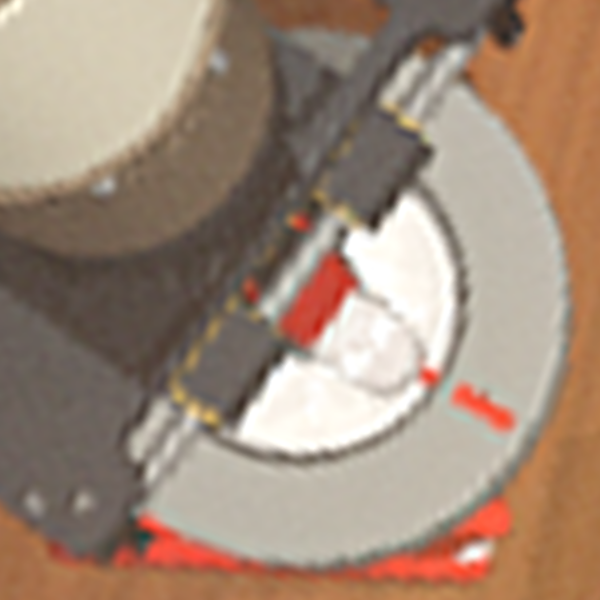

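>>> {"op": "move_arm", "data": {
  "increments": "1 0 0 0 0 0.015 0;1 0 0 0 0 0.03 0;1 0 0 0 0 0.03 0;1 0 0 0 0 0.03 0"
}}

```text
time_s: 10.0
tcp_pos: [0.5641, 0.2025, 0.1839]
ee_rot: [[0.855, 0.435, 0.284], [-0.373, 0.134, 0.918], [0.361, -0.89, 0.277]]
wrist_force: [-2.8, -5.2, 6.7]
gripper_width: 0.298
```

```bash
python3 chk.py 6; python3 - <<'E'
from rect import *
for k in (5,6):
    p=np.load(f"top{k}.npz")["p"]
    for off,r0,r1 in((0,.039,.0465),(.006,.053,.072)):
        im=rect("top",p,off,.09).astype(int);h=im.shape[0];j,i=np.mgrid[0:h,0:h];a=(i-h/2+.5)*.0004;b=-(j-h/2+.5)*.0004
        rr=np.hypot(a,b);th=np.degrees(np.arctan2(b,a))
        m=(im[...,0]-im[...,1]>60)&(rr>r0)&(rr<r1)&(th>-60)&(th<0)
        print(k,off,m.sum(),a[m].mean()*1e3,b[m].mean()*1e3,np.degrees(np.arctan2(b[m].mean(),a[m].mean())))
E
```

```text
t 10.0 shift [-0.0004 -0.0002 -0.0003] | 0.0005 w [-0.0014 -0.0235  0.0033] deg 1.4 gw 0.298 F [-2.8 -5.2  6.7] M [-1.85  1.07  0.39] j [  38.   10.  -38.   30.  -19. -175.]
[ 1.9672019  -7.92188094 -3.68950907] [-1.83677089 -1.00406569  0.56200523] [  38.00119056    9.91880094  -38.19747725   30.2658093   -18.76235035
 -175.13504631] [  1.04305945 -21.89105988  16.29534245   1.89477168   1.75464816
  -0.97329453]
5 0 143 38.137062937062936 -22.65734265734266 -30.71467295618484
5 0.006 696 54.50517241379312 -32.632183908045974 -30.908908486333456
6 0 142 38.166197183098596 -22.681690140845074 -30.72248238265377
6 0.006 692 54.51560693641619 -32.6184971098266 -30.893483519487706
```

>>> {"op": "move_arm", "data": {
  "increments": "1 0 0 0 0 -0.02 0;1 0 -0.001 0 0 -0.05 0;1 0 -0.001 0 0 -0.08 0;1 0 -0.001 0 0 -0.08 0"
}}

```text
time_s: 10.45
tcp_pos: [0.5633, 0.2029, 0.1836]
ee_rot: [[0.874, 0.434, 0.218], [-0.303, 0.135, 0.943], [0.379, -0.891, 0.25]]
wrist_force: [-3.2, -1.3, 2.9]
gripper_width: 0.3
```

```bash
python3 chk.py 7
```

```text
t 10.45 shift [ 0.0005 -0.0002 -0.0003] | 0.0007 w [-0.002   0.0517  0.0015] deg 3.0 gw 0.3 F [-3.2 -1.3  2.9] M [-0.55  1.47  0.04] j [  38.   10.  -38.   30.  -19. -171.]
[-1.3021962  -4.16537683 -1.17110113] [-0.91658395 -0.07482196  1.2794069 ] [  38.09100056    9.89929907  -38.16447669   29.93901434  -18.81272619
 -170.59277088] [ -0.14647469 -23.87885749  16.49615765   2.86214545   1.05187118
   0.03830799]
```

Torque is unloaded. Withdrawing along the axis.

>>> {"op": "move_arm", "data": {
  "increments": "1 0 -0.003 0 0 0 0;1 0 -0.006 0 0 0 0;1 0 -0.01 0 0 0 0;1 0 -0.016 0 0 0 0;1 0 -0.026 0 0 0 0;1 0 -0.045 0 0 0 0;1 0 -0.07 0 0 0 0;1 0 -0.07 0 0 0 0"
}}

```text
time_s: 11.3
tcp_pos: [0.5333, 0.1944, 0.2501]
ee_rot: [[0.872, 0.438, 0.217], [-0.305, 0.14, 0.942], [0.382, -0.888, 0.256]]
wrist_force: [2.0, -0.1, -2.8]
gripper_width: 0.295
```

```bash
python3 chk.py 8; python3 - <<'E'
from mv import *
from station import capture
p,d=capture("scene");np.savez("scene8.npz",p=p,d=d)
cv2.imwrite("pics/s8.png",cv2.resize(p[170:290,290:410,::-1],(600,600),interpolation=cv2.INTER_CUBIC))
inc([.5682,-.234,.24],tool(azv(85.1),[0,0,-1]))
E
```

```text
t 11.3 shift [-0.0013  0.0731 -0.0028] | 0.0732 w [-0.0082  0.0497  0.0051] deg 2.9 gw 0.295 F [ 2.  -0.1 -2.8] M [-0.36  1.22  0.09] j [  41.    3.  -34.   21.  -30. -164.]
[ 0.66494201  3.30253699 -0.33590821] [-0.64900754 -0.07091302  1.09105639] [  41.17984425    2.59942605  -33.7293294    21.47772807  -30.00950289
 -163.68095883] [ -0.17536087 -22.37898409  18.85372281   3.760719     0.58688426
   0.10000753]
t 11.4 shift [ 0.159  -0.0372 -0.3966] | 0.4289 w [-0.2213 -0.1918  0.4175] deg 29.2 gw 0.297 F [ 0.2  0.  -2.9] M [-0.58  1.4   0.01] j [  41.    3.  -34.   21.  -30. -164.]
```

View pics/s8.png

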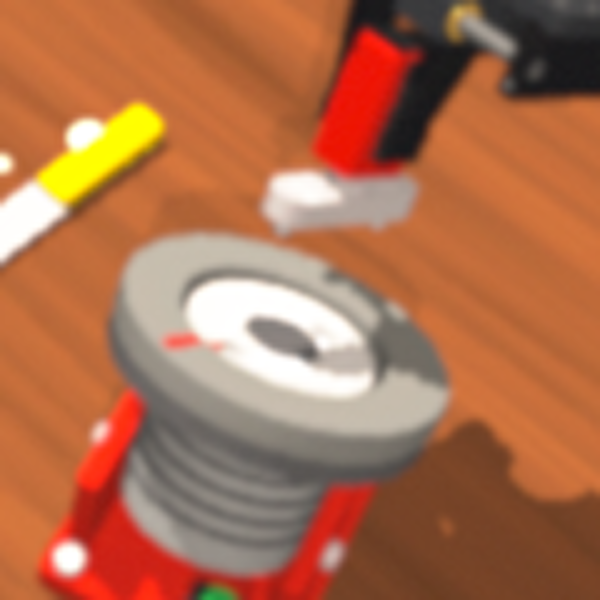

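View pics/t8.png

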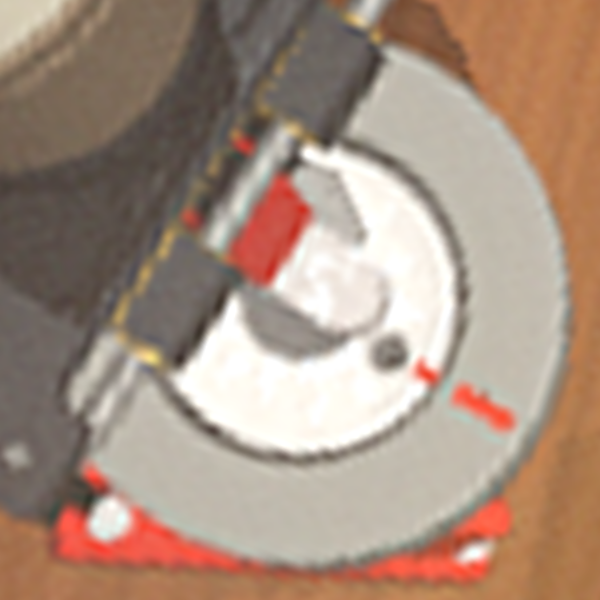

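```bash
cat > sp.py <<'E'
from ov import *
def spm(f):
    s=sense();p=f["p"].astype(int);P=cloud("scene",f["d"]);R=s['ee_rot'];X=R[:,0];Z=-R[:,1];Y=R[:,2];foot=s['tcp_pos']-Z*L
    q=(P-foot)@np.stack([X,Y,Z],1)
    red=(p[...,0]-p[...,1]>80)&(p[...,1]<70)&(abs(q[...,0])<.03)&(abs(q[...,1])<.03)&(q[...,2]>.02)&(q[...,2]<.095)
    a=q[red];t=a[(a[:,0]>.012)&(abs(a[:,1])<.009)]
    A=np.c_[t[:,1],t[:,2]-.056,np.ones(len(t))];c=np.linalg.lstsq(A,t[:,0],rcond=None)[0]
    print("xface n",len(t),"yaw,tilt(rad),x:",c, "zmax",np.percentile(a[:,2],98),"y",np.percentile(a[:,1],[2,98]))
    bar=(p.max(-1)-p.min(-1)<40)&(abs(q[...,0])<.05)&(abs(q[...,1])<.02)&(q[...,2]>-.005)&(q[...,2]<.02)
    Q=q[bar];print("bar",len(Q),np.percentile(Q,[2,10,50,90,98],axis=0).round(4))
    tb=Q[(Q[:,2]>.008)&(abs(Q[:,1])<.009)&(abs(Q[:,0])>.02)]
    if len(tb)>8: print("bar top", [ (len(x),x[:,2].mean()) for x in (tb[tb[:,0]>0],tb[tb[:,0]<0]) if len(x)])
E
python3 - <<'E'
from sp import *
spm(np.load("scene8.npz"))
inc([.5682,-.234,.27],tool(azv(85.1),[0,0,-1]))
E
```

```text
xface n 177 yaw,tilt(rad),x: [-0.03592124 -0.02141141  0.02008888] zmax 0.09042588003148881 y [-0.01705229  0.01661772]
bar 231 [[-0.0307 -0.007   0.0035]
 [-0.0223 -0.001   0.0062]
 [ 0.0156  0.0105  0.0145]
 [ 0.0411  0.0134  0.0165]
 [ 0.0444  0.0143  0.0185]]
bar top [(41, np.float64(0.014904969564534451)), (12, np.float64(0.015909241532642143))]
t 11.4 shift [ 0.1703 -0.0639 -0.3891] | 0.4296 w [-0.2213 -0.1918  0.4175] deg 29.2 gw 0.297 F [ 0.2  0.  -2.9] M [-0.58  1.4   0.01] j [  41.    3.  -34.   21.  -30. -164.]
```

>>> {"op": "move_arm", "data": {
  "increments": "1 0.02 -0.03 -0.03 0 0 0;1 0.17 -0.064 -0.389 -0.221 -0.192 0.417;1 0.17 -0.064 -0.389 -0.221 -0.192 0.417;1 0.17 -0.064 -0.389 -0.221 -0.192 0.417;1 0.17 -0.064 -0.389 -0.221 -0.192 0.417;1 0.17 -0.064 -0.389 -0.221 -0.192 0.417;1 0.17 -0.064 -0.389 -0.221 -0.192 0.417;1 0.17 -0.064 -0.389 -0.221 -0.192 0.417"
}}

```text
time_s: 12.2
tcp_pos: [0.5628, -0.1736, 0.268]
ee_rot: [[0.996, -0.002, 0.086], [-0.086, -0.001, 0.996], [-0.002, -1.0, -0.001]]
wrist_force: [1.2, -0.1, -4.4]
gripper_width: 0.298
```

```bash
python3 - <<'E'
from sp import *
inc([.5682,-.234,.22],tool(azv(85.1),[0,0,-1]))
E
```

```text
t 12.2 shift [ 0.0107  0.048  -0.0596] | 0.0773 w [ 0.0012 -0.0004 -0.0023] deg 0.2 gw 0.298 F [ 1.2 -0.1 -4.4] M [ 0.05 -0.22  0.05] j [ -1.  17.  -0.   0. -73. -94.]
```

>>> {"op": "move_arm", "data": {
  "increments": "1 0.005 0.04 -0.03 0 0 0;1 0.008 0.08 -0.045 0 0 0;1 0.008 0.11 -0.045 0 0 0;1 0.008 0.11 -0.045 0 0 0;1 0.008 0.11 -0.045 0 0 0;1 0.008 0.11 -0.045 0 0 0"
}}

```text
time_s: 12.8
tcp_pos: [0.5683, -0.2172, 0.1623]
ee_rot: [[0.996, 0.004, 0.084], [-0.084, -0.003, 0.996], [0.004, -1.0, -0.002]]
wrist_force: [0.7, 0.6, -3.0]
gripper_width: 0.296
```

```bash
python3 - <<'E'
from sp import *
from station import capture
inc([.5682,-.234,.14],tool(azv(85.1),[0,0,-1]))
p,d=capture("scene");np.savez("scene9.npz",p=p,d=d);spm(np.load("scene9.npz"))
s=sense()
im=overlay("scene",p,s['tcp_pos'],s['ee_rot'],0,(200,110,280,190),7)
cv2.imwrite("pics/o9.png",im)
E
```

```text
t 12.8 shift [ 0.0012  0.0223 -0.0167] | 0.0279 w [0.0024 0.0011 0.0039] deg 0.3 gw 0.296 F [ 0.7  0.6 -3. ] M [ 0.04 -0.08 -0.05] j [ -6.  23.  -7.   0. -60. -89.]
xface n 36 yaw,tilt(rad),x: [-0.00909091  0.01120324  0.01944613] zmax 0.07856721686529301 y [-0.00619825  0.01656233]
bar 136 [[-0.031  -0.0085  0.0043]
 [-0.0221 -0.003   0.0072]
 [ 0.0175  0.0086  0.014 ]
 [ 0.0386  0.0121  0.0166]
 [ 0.0434  0.0134  0.0179]]
bar top [(38, np.float64(0.0144228619201772)), (8, np.float64(0.01488370843013168))]
```

View pics/o9.png

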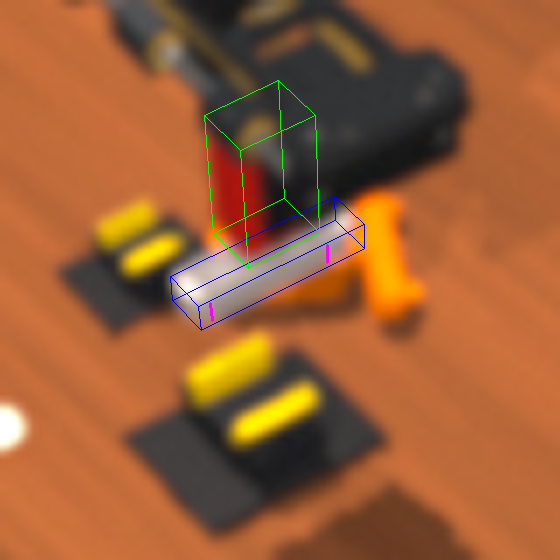

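```bash
python3 - <<'E'
from sp import *
f=np.load("scene9.npz");p=f["p"].astype(int);P=cloud("scene",f["d"])
ye=(p[...,0]>150)&(p[...,1]>120)&(p[...,2]<90)&(abs(P[...,0]-.568)<.05)&(abs(P[...,1]+.235)<.04)&(P[...,2]>.025)&(P[...,2]<.05)
Y=P[ye]; 
R=np.stack([azv(-4.9),azv(85.1)],1)
q=(Y[:,:2]-[.5682,-.234])@R
for nm,m in(("+y",q[:,1]>0),("-y",q[:,1]<0)):
    t=q[m];print(nm,m.sum(),np.percentile(t,[3,50,97],axis=0).round(4),Y[m][:,2].min(),Y[m][:,2].max(), "slope",np.polyfit(t[:,0],t[:,1],1))
bk=(p.max(-1)<75)&(abs(P[...,0]-.568)<.07)&(abs(P[...,1]+.235)<.06)&(P[...,2]<.035)&(P[...,2]>.003)
qb=(P[bk][:,:2]-[.5682,-.234])@R;print(np.percentile(qb,[1,50,99],axis=0),cv2.minAreaRect((qb*1000).astype(np.float32)))
inc(np.array([.5682,-.234,.09])-.0017*np.r_[azv(-4.9)],tool(azv(85.1),[0,0,-1]))
E
```

```text
Traceback (most recent call last):
ValueError: matmul: Input operand 1 has a mismatch in its core dimension 0, with gufunc signature (n?,k),(k,m?)->(n?,m?) (size 3 is different from 2)
```

```bash
python3 - <<'E'
from sp import *
f=np.load("scene9.npz");p=f["p"].astype(int);P=cloud("scene",f["d"])
ye=(p[...,0]>150)&(p[...,1]>120)&(p[...,2]<90)&(abs(P[...,0]-.568)<.05)&(abs(P[...,1]+.235)<.04)&(P[...,2]>.025)&(P[...,2]<.05)
Y=P[ye]; 
R=np.stack([azv(-4.9),azv(85.1)],1)[:2]
q=(Y[:,:2]-[.5682,-.234])@R
for nm,m in(("+y",q[:,1]>0),("-y",q[:,1]<0)):
    t=q[m];print(nm,m.sum(),np.percentile(t,[3,50,97],axis=0).round(4),Y[m][:,2].min(),Y[m][:,2].max(), "slope",np.polyfit(t[:,0],t[:,1],1))
inc(np.array([.5682,-.234,.09])-.0017*azv(-4.9),tool(azv(85.1),[0,0,-1]))
E
```

```text
+y 48 [[-0.018   0.0017]
 [ 0.0015  0.0175]
 [ 0.022   0.0225]] 0.026586208783761056 0.0440090781829926 slope [0.0725826  0.01544675]
-y 55 [[-0.0164 -0.0258]
 [ 0.0015 -0.0178]
 [ 0.0201 -0.0139]] 0.026693204792645586 0.044887969713390374 slope [-0.10839953 -0.01818465]
t 12.85 shift [-0.0006  0.0726 -0.0167] | 0.0745 w [0.0021 0.0011 0.0044] deg 0.3 gw 0.298 F [ 0.2  0.1 -3.8] M [-0.01 -0.02 -0.02] j [ -6.  23.  -7.   0. -60. -89.]
```

>>> {"op": "move_arm", "data": {
  "increments": "1 0 0.01 -0.0167 0.002 0.001 0.004;1 0 0.03 -0.0167 0.002 0.001 0.004;1 0 0.05 -0.0167 0.002 0.001 0.004;1 0 0.062 -0.0167 0.002 0.001 0.004;1 0 0.062 -0.0167 0.002 0.001 0.004;1 0 0.062 -0.0167 0.002 0.001 0.004"
}}

```text
time_s: 13.45
tcp_pos: [0.5658, -0.2343, 0.099]
ee_rot: [[0.996, -0.003, 0.086], [-0.086, 0.0, 0.996], [-0.003, -1.0, -0.0]]
wrist_force: [0.9, -0.5, -3.7]
gripper_width: 0.297
```

```bash
python3 - <<'E'
from sp import *
from station import capture
inc([.5679,-.234,.066],tool(azv(85.1),[0,0,-1]))
p,d=capture("scene");s=sense()
cv2.imwrite("pics/o10.png",overlay("scene",p,s['tcp_pos'],s['ee_rot'],0,(200,110,280,190),7))
E
```

```text
t 13.45 shift [0.0022 0.033  0.0005] | 0.0331 w [ 0.0001 -0.0005 -0.003 ] deg 0.2 gw 0.297 F [ 0.9 -0.5 -3.7] M [-0.03 -0.12 -0.  ] j [ -7.  27. -10.   0. -53. -88.]
```

View pics/o10.png

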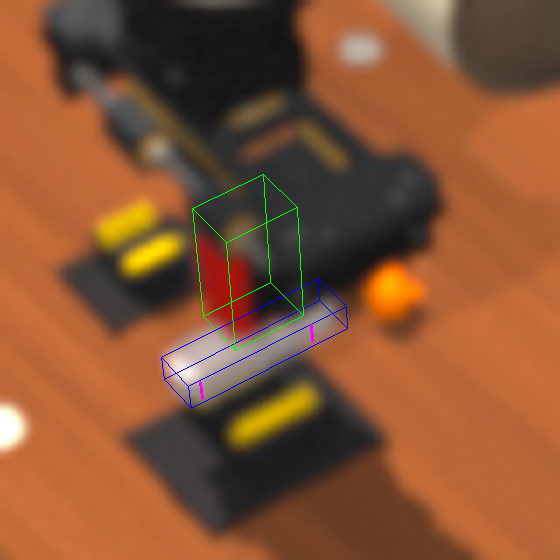

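>>> {"op": "move_arm", "data": {
  "increments": "1 0.002 0.008 0.0005 0 0 -0.003;1 0.002 0.016 0.0005 0 0 -0.003;1 0.002 0.021 0.0005 0 0 -0.003;1 0.002 0.021 0.0005 0 0 -0.003;1 0.002 0.021 0.0005 0 0 -0.003"
}}

```text
time_s: 14.0
tcp_pos: [0.567, -0.2336, 0.077]
ee_rot: [[0.996, -0.002, 0.086], [-0.086, 0.001, 0.996], [-0.002, -1.0, 0.0]]
wrist_force: [-0.5, -0.3, -3.3]
gripper_width: 0.292
```

```bash
python3 - <<'E'
from sp import *
inc([.5679,-.234,.066],tool(azv(85.1),[0,0,-1]))
E
```

```text
t 14.0 shift [ 0.001   0.011  -0.0004] | 0.011 w [-0.0004 -0.0009 -0.0018] deg 0.1 gw 0.292 F [-0.5 -0.3 -3.3] M [-0.04  0.03  0.  ] j [ -7.  29. -12.  -0. -50. -88.]
```

>>> {"op": "move_arm", "data": {
  "increments": "1 0.001 0.003 -0.0004 0 -0.001 -0.002;1 0.001 0.005 -0.0004 0 -0.001 -0.002;1 0.001 0.007 -0.0004 0 -0.001 -0.002;1 0.001 0.009 -0.0004 0 -0.001 -0.002;1 0.001 0.0095 -0.0004 0 -0.001 -0.002;1 0.001 0.0095 -0.0004 0 -0.001 -0.002"
}}

```text
time_s: 14.6
tcp_pos: [0.5679, -0.234, 0.0675]
ee_rot: [[0.996, 0.0, 0.085], [-0.085, 0.001, 0.996], [0.0, -1.0, 0.001]]
wrist_force: [1.0, -0.2, -3.5]
gripper_width: 0.296
```

```bash
python3 - <<'E'
from sp import *
inc([.5679,-.234,.066],tool(azv(85.1),[0,0,-1]))
E
```

```text
t 14.6 shift [ 0.      0.0015 -0.    ] | 0.0015 w [-0.0006 -0.      0.0004] deg 0.0 gw 0.296 F [ 1.  -0.2 -3.5] M [-0.07  0.01 -0.09] j [ -7.  29. -12.  -0. -49. -88.]
```

Not yet in contact; continue down in small steps.

>>> {"op": "move_arm", "data": {
  "increments": "1 0 0.001 0 0 0 0;1 0 0.0015 0 0 0 0;1 0 0.002 0 0 0 0;1 0 0.002 0 0 0 0"
}}

```text
time_s: 15.0
tcp_pos: [0.568, -0.234, 0.0661]
ee_rot: [[0.996, 0.001, 0.085], [-0.085, 0.0, 0.996], [0.001, -1.0, 0.001]]
wrist_force: [-0.9, 0.8, -0.7]
gripper_width: 0.299
```

```bash
python3 - <<'E'
from sp import *
inc([.5679,-.234,.066],tool(azv(85.1),[0,0,-1]))
E
```

```text
t 15.0 shift [-0.0001  0.0001 -0.    ] | 0.0001 w [-0.0005  0.0001  0.0009] deg 0.1 gw 0.299 F [-0.9  0.8 -0.7] M [ 0.15  0.2  -0.01] j [ -7.  29. -12.  -0. -48. -88.]
```

Contact: weight is carried (force from −3.5 to −0.7 N). One small nudge, then release gently to half and fully open.

>>> {"op": "move_arm", "data": {
  "increments": "1 0 0.0005 0 0 0 0;1 0 0.0005 0 0 0 0;1 0 0.0005 0 0 0 0"
}}

```text
time_s: 15.3
tcp_pos: [0.568, -0.234, 0.066]
ee_rot: [[0.996, 0.001, 0.085], [-0.085, 0.0, 0.996], [0.001, -1.0, 0.0]]
wrist_force: [-2.7, 3.2, 4.9]
gripper_width: 0.299
```

>>> {"op": "move_arm", "data": {
  "increments": "0.2 0 0.0005 0 0 0 0;0.1 0 0.0005 0 0 0 0;0 0 0.0005 0 0 0 0;-0.5 0 0.0005 0 0 0 0;-1 0 0.0005 0 0 0 0;-1 0 0.0005 0 0 0 0;-1 0 0.0005 0 0 0 0;-1 0 0.0005 0 0 0 0"
}}

```text
time_s: 16.1
tcp_pos: [0.568, -0.234, 0.0647]
ee_rot: [[0.996, 0.001, 0.085], [-0.085, 0.001, 0.996], [0.001, -1.0, 0.001]]
wrist_force: [0.2, -0.5, -0.6]
gripper_width: 0.867
```

>>> {"op": "move_arm", "data": {
  "increments": "-1 0 0 0 0 0 0;-1 0 0 0 0 0 0"
}}

```text
time_s: 16.3
tcp_pos: [0.5679, -0.234, 0.0647]
ee_rot: [[0.996, 0.001, 0.085], [-0.085, 0.001, 0.996], [0.001, -1.0, 0.001]]
wrist_force: [0.0, 0.3, -1.0]
gripper_width: 0.981
```

```bash
python3 - <<'E'
from sp import *
from station import capture
inc([.5679,-.234,.066],tool(azv(85.1),[0,0,-1]))
p,d=capture("scene");s=sense()
cv2.imwrite("pics/o11.png",overlay("scene",p,s['tcp_pos'],s['ee_rot'],0,(200,110,280,190),7))
E
```

```text
t 16.3 shift [-0.     -0.0013 -0.    ] | 0.0013 w [-0.0006  0.      0.0007] deg 0.1 gw 0.981 F [ 0.   0.3 -1. ] M [ 0.04 -0.02 -0.01] j [ -7.  30. -12.  -0. -48. -88.]
```

View pics/o11.png

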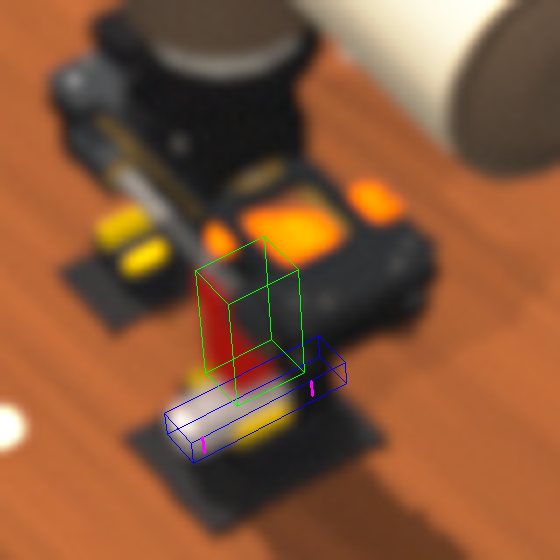

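Released and standing. Retreat straight up, then clear to the side.

>>> {"op": "move_arm", "data": {
  "increments": "-1 0 -0.03 0 0 0 0;-1 0 -0.07 0 0 0 0;-1 0 -0.11 0 0 0 0;-1 0 -0.15 0 0 0 0;-1 0 -0.18 0 0 0 0;-1 -0.04 -0.18 -0.03 0 0 0;-1 -0.08 -0.18 -0.07 0 0 0;-1 -0.12 -0.18 -0.11 0 0 0"
}}

```text
time_s: 17.15
tcp_pos: [0.4476, -0.3254, 0.2449]
ee_rot: [[0.996, 0.002, 0.084], [-0.084, 0.0, 0.996], [0.001, -1.0, 0.0]]
wrist_force: [0.4, 0.1, -0.2]
gripper_width: 1.001
```

>>> {"op": "move_arm", "data": {
  "increments": "-1 -0.04 0 -0.03 0 0 0;-1 -0.08 0 -0.06 0 0 0;-1 -0.12 0 -0.09 0 0 0;-1 -0.15 0 -0.12 0 0 0;-1 -0.15 0 -0.12 0 0 0;-1 -0.15 0 -0.12 0 0 0"
}}

```text
time_s: 17.75
tcp_pos: [0.2883, -0.4322, 0.2445]
ee_rot: [[0.996, 0.001, 0.088], [-0.088, 0.0, 0.996], [0.001, -1.0, 0.001]]
wrist_force: [0.6, 0.1, 0.2]
gripper_width: 1.001
```

```bash
python3 - <<'E'
from sp import *
from station import capture
s=sense();print(s['time_s'],s['tcp_pos'],s['joint_velocities'])
o=[]
for n in("scene","top"):
    p,d=capture(n);np.savez(n+"12.npz",p=p,d=d)
    cv2.imwrite(f"pics/{n}12.png",cv2.resize(p[:,:,::-1],(800,600),interpolation=cv2.INTER_CUBIC))
    P0=cloud(n,np.load(n+"0.npz")["d"])
p=np.load("scene12.npz")["p"]
tc=np.array([.568,-.234,.066])
cv2.imwrite("pics/o12.png",overlay("scene",p,tc,tool(azv(85.1),[0,0,-1]),0,(200,110,280,190),7))
p=np.load("top12.npz")["p"]
cv2.imwrite("pics/r12.png",cv2.resize(rect("top",p,0,.09)[:,:,::-1],(500,500)))
for off,r0,r1 in((0,.039,.0465),(.006,.053,.072)):
    im=rect("top",p,off,.09).astype(int);h=im.shape[0];j,i=np.mgrid[0:h,0:h];a=(i-h/2+.5)*.0004;b=-(j-h/2+.5)*.0004
    rr=np.hypot(a,b);th=np.degrees(np.arctan2(b,a));m=(im[...,0]-im[...,1]>60)&(rr>r0)&(rr<r1)&(th>-60)&(th<0)
    print(off,np.degrees(np.arctan2(b[m].mean(),a[m].mean())))
E
```

```text
17.75 [ 0.28832267 -0.43218378  0.24445774] [ 2.26633141  0.26628139  0.20207572 -0.00371223 -0.04885471 -0.06507589]
0 -30.179397510904813
0.006 -30.899881664987
```

View pics/top12.png

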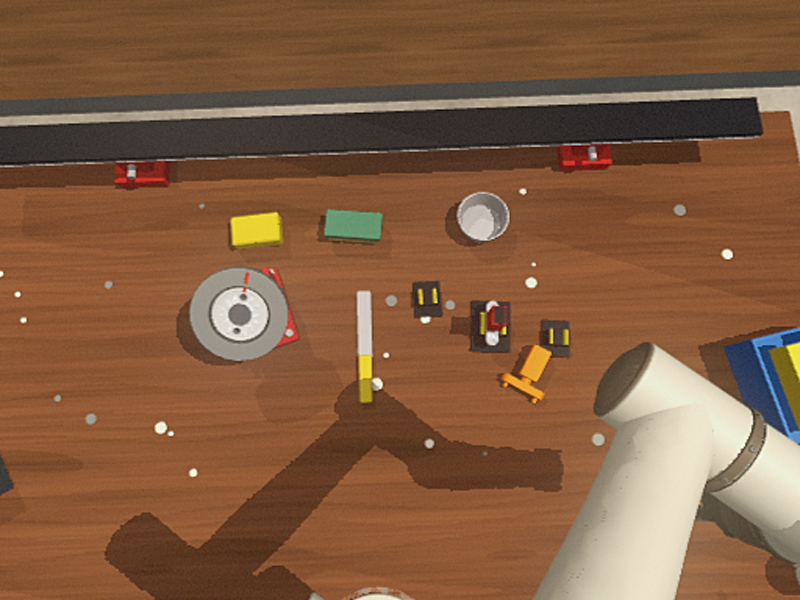

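View pics/o12.png

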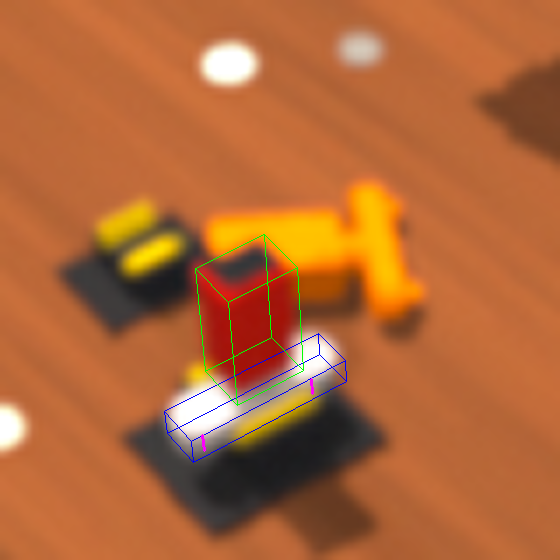

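View pics/r12.png

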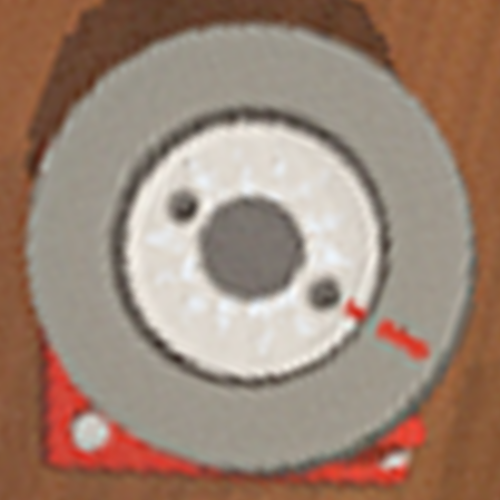

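```bash
python3 - <<'E'
from station import r,sense
print(sense()['joint_velocities'].round(2)); print(r.finish_job()); 
E
```

```text
[ 1.1   0.12  0.14 -0.01 -0.02  0.06]
the job is handed in; nothing more can be done
None
```

The ring is tight at its stop, and the spanner is back upright on the largest rest and released. I handed the job in at about 18 s.

**What I did:** I took the red spanner from the rest and pushed both pins fully home, which showed as a light axial contact of about 4 N. I then turned the ring clockwise about 53° to its stop, withdrew the spanner and put it back between the yellow cheeks.

**Ring check:** At the stop the torque rose from about 0.5 to 1.0 N m while the ring's mark did not move. The two red marks agreed within 0.2° then. In the final top picture they read −30.2° (ring) and −30.9° (disc). I put that difference down to image noise and did not check it further; the angle through the two holes read about −31.2°.

**Spanner check:** In the final pictures it stands at the same place as at the start. The scene camera's overlay fits it to about 2 mm.

**Other things on the bench:** The tin, wax, brush and file look unmoved in the final top picture. The orange look-alike spanner, which was standing at the start, was already lying down when I first looked, with the gripper still 20 cm above the bench. The arm did not touch it as far as I can tell, and it stayed on the bench.

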